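Blow the dust off a batch of stone carvings on the downdraft grille

ROBOT

A 6-joint arm with a two-finger parallel gripper is mounted at the origin on the work surface. World frame = base frame: x ahead of the robot, y to its left, z up, the work surface at z = 0. Lengths are in mm, angles in rad, forces in N, time in s.
With the tool pointing down it reaches from about 275 to 725 mm from the base axis. Payload 5.6 kg.
Tool frame: the origin (TCP) lies at the very end of the fingers, on their centre line; the grasp point (between the pads) lies 19 mm behind it; z points along the fingers, y is the line along which they close (so a half turn about z gives the same grasp; the last joint's range is limited). The gripper opens to 85 mm and grips with 20 to 120 N. Pads are 22 mm wide; open, the fingers measure 114 mm over their backs; the gripper's body (76 mm by 85 mm) begins 54 mm behind the grasp point. The pads swing forward as they close: fully open they stand 13 mm farther back than shut.
Start: joints at [1.476, 0.255, 0.108, 0, -1.424, -0.285], TCP at [203.877, 510.81, 203.083] pointing down, gripper open.
Joint ranges: [-2.95, 2.95], [-1.21, 1.97], [-1.09, 1.5], [-2.87, 1.71], [-2.94, -0.07], [-3.05, 3.05]. Speed limits (rad/s): [2.57, 2.57, 3.14, 3.14, 3.14, 3.14].

INTERFACE

Orientations are given as a unit quaternion [x, y, z, w].
In Python, from plant import arm gives the robot as it stands.
- The arm moves only by the tool jog_arm, never from a script. Its argument "steps" is a list of rows, each a list of 7 numbers: the opening, from -1 (shut) to 1 (fully open), then the shift along the tool's x, y, z in m, then the turn, a rotation vector about the tool's x, y, z in rad. A call has 1 to 10 rows; each row shifts and turns the commanded pose from where the row before left it, along the tool's axes as they then stand; what a row does not reach is not made up. A row lasts 1/12 s, in which the tool goes at most 41.7 mm and 7.16 degrees, less where a joint would pass 70% of its speed; a pose out of reach is approached as far as the arm can. A call with a gripper value outside its range is refused whole. The fingers move at their own pace and stop on an object; "grip_force" is the grip in N (left out, the last holds). Time passes only in rows, so rows that do not move let the fingers close. It gives the time, the measured TCP pose, the force, the opening and the grip force at its end, in the units of the state.
- arm.read_state(): the state, without advancing time (a new reading comes with each control period).
- arm.get_image(name): name is "scene" or "side" or "wrist"; returns a dict with "pixels" (480x640x3 uint8, red, green, blue), "mtx" (3x3 intrinsics, pixels), "R" (3x3) and "t" (3): a world point X has camera coordinates R X + t. Camera axes: x right, y down, z forward; pixel columns grow to the right and rows downward; lengths in mm; the calibration is good to about 2 mm. A picture is of the moment at which its call begins. There is no depth.
- arm.sign_off(): hands the job in; it is judged then, once.
The state is a dict: "clock": time; "q": joint angles; "dq": joint speeds; "tau": joint torques, N m; "ee_pos": TCP position; "orientation": TCP orientation; "contact_force": force on the tool from outside, world axes, zero at the start; "moment": the same for the moment, N m; "grip_width": finger opening in mm; "grasp_force": force on a finger pad.
Only numpy, scipy, OpenCV 4.12 (cv2) and the standard library are available. Lean on these libraries where they do the work, as an engineer would, in place of code of your own. Each camera call takes 0.05 s, during which the arm holds its last target. There are 200 camera calls.

TASK

The two or three carvings on the work tray are dusty. Stand them all on the downdraft grille and turn the extraction damper fully open, then, with the damper open and all of them there, hold the air canister's cap right down for about a second. Afterwards stand every one of them upright in free space on the display plank and turn the damper fully closed, and leave the finished carvings, the chisel and the rubbing block where they are; never work the canister while the damper is not open.

Things in the scene. Friction and masses are not known exactly. Their poses are not given: they have to be found in the camera images.
- station: Fixed downdraft dusting station: grey metal box 220 (x) x 240 (y) x 100 mm high, its flat top a slotted grille. From its back (+x) a duct 80 mm across (top 95 mm high, on y = +20 mm) runs off along +x; at (152, -85) mm stands an air canister 52 mm across. Origin: centre of the box's underside, x towards the duct, z up. Place and yaw (within 0.12) vary.
- grille (a point): Centre of the grille's top face, 100 mm above the table, axes as the station's; the grille reaches 110 mm either way along x and 120 mm along y. No rim.
- damper (a joint): Quarter-turn butterfly damper in the duct: 0 = closed stop, handle across the duct (pointing to the station's +y); 1.571 rad = open stop, handle along the duct pointing back to the box (station's -x). It turns counter-clockwise, seen from above, to open. Stays where it is left; friction 0.12 N m. Starts closed or up to 0.2 rad off the closed stop.
- damper_pivot (a point): Point on the damper's vertical turning axis at the mid-height of its handle grip, 123 mm above the table.
- damper_grip (a point): Centre of the damper handle's black rubber grip, 74 mm from the pivot: a bar 14 mm wide, 56 mm long along the handle and 26 mm high (from 110 to 136 mm above the table, 15 mm clear over the duct). Its y axis points outwards along the handle. It can be pinched from above across its 14 mm.
- nozzle (a joint): Sprung cap on the air canister: 0 = up, 0.007 m = fully down; 3 N to start, 9 N to press fully; springs back up by itself.
- nozzle_top (a point): Centre of the flat top of the canister's cap, a white disc 24 mm in diameter, 198 mm above the table when up; a thin straw points from it to the middle of the grille. Press straight down. The canister is fixed.
- tray_top (a point): Centre of the top of the work tray, a flat plywood board 340 (x) x 220 (y) x 12 mm, fixed, partly covered with card, on which the dusty carvings stand and a chisel and a rubbing block lie. It stands to one side of the station (left or right varies).
- plank_top (a point): Centre of the top of the display plank, a wooden plank 340 (x) x 220 (y) mm on two stone blocks, top 40 mm above the table, fixed, on the other side of the station; x along its length, away from the robot. Two finished carvings stand near its far (+x) end; the nearer part, from x = -145 to +45 mm, is free.
- owl: Stone carving on a square plinth 52 mm wide and 16 mm high; origin at the centre of its underside, z up. Starts on the work tray; may be absent. About 0.3 kg. Owl, a round body 34 mm in diameter from 16 to 70 mm height, 80 mm tall in all. Grip it 30 to 60 mm above its underside.
- leaf: Stone carving on a square plinth 52 mm wide and 16 mm high; origin at the centre of its underside, z up. Starts on the work tray; may be absent. About 0.3 kg. Upright leaf plaque, 18 mm thick along its y axis and 38 mm wide along x, 84 mm tall. Grip it across its y axis 30 to 60 mm above its underside.
- elephant: Stone carving on a square plinth 52 mm wide and 16 mm high; origin at the centre of its underside, z up. Starts on the work tray; may be absent. About 0.3 kg. Standing elephant, 28 mm thick along its y axis and about 50 mm long along x, 72 mm tall. Grip it across its y axis 30 to 60 mm above its underside.
- stupa: Stone carving on a square plinth 52 mm wide and 16 mm high; origin at the centre of its underside, z up. Starts on the work tray; may be absent. About 0.3 kg. Round column with a dome and finial, 34 mm in diameter from 16 to 62 mm height, 88 mm tall in all. Grip it 30 to 55 mm above its underside.
- done_leaf: Finished leaf carving (same form as the leaf) on the display plank. Leave it.
- done_stupa: Finished stupa carving (same form as the stupa) on the display plank. Leave it.
- chisel: Stone chisel, 155 mm long and 13 mm thick, lying across the near end of the work tray. Leave it.
- rub_block: Flat abrasive rubbing block 100 x 45 x 12 mm, lying across the far end of the work tray. Leave it.
Not all that is in view belongs to the job. Leave any orange or purple look-alike of the stupa alone.

How it is judged:
By the outcome, as a careful person would: the job done as asked, in the order asked, and still so for the second after the job is handed in, with the robot touching nothing.
Of owl, leaf, elephant, stupa only 2 to 3 are there at a start; the rules pass over those that are not, and their reading is None.
At some moment in a run one of owl, leaf, elephant, stupa may be knocked a few centimetres aside while the robot is not near it.
It also fails if it takes over 208 s, if anything falls off the work surface, if the arm or the gripper's body presses on something with over 40 N, if the wrist force passes 120 N, or if a joint passes its speed limit or range.

## Working session

There is one attempt and no reset: what is moved stays moved. The work goes in short steps, Python scripts to look and compute and a tool call to move; the robot and the scene stay as the last step left them, time stands still between calls to the robot, and variables do not carry over. Pictures are saved under pics/ and viewed, at most 14 in all, crops included, and the job is handed in when it is done.

Besides the shell and the picture viewer there is one more tool, called after ">>>" by a JSON object that holds its "fn" and its "kwargs", one argument or row to a line. jog_arm: Moves the arm, as the interface text tells. Its arguments: {"type":"object","properties":{"steps":{"type":"array","items":{"type":"array","items":{"type":"number"}}},"grip_force":{"type":"number"}},"required":["steps"]}

```bash
mkdir -p pics; ls
cat > h.py <<'E'
import numpy as np, cv2, pickle, sys
from plant import arm
def snap(name, tag):
    d=arm.get_image(name); pickle.dump(d,open(f'pics/{tag}.pkl','wb'))
    cv2.imwrite(f'pics/{tag}.png', np.asarray(d['pixels'])[:,:,::-1]); return d
def load(tag): return pickle.load(open(f'pics/{tag}.pkl','rb'))
def P(d): return np.asarray(d['mtx'])@np.c_[np.asarray(d['R']),np.asarray(d['t'])]
def proj(d,X):
    p=P(d)@np.r_[X,1]; return p[:2]/p[2]
def onz(d,uv,z):
    R=np.asarray(d['R']);t=np.asarray(d['t']);c=-R.T@t
    r=R.T@np.linalg.inv(d['mtx'])@np.array([uv[0],uv[1],1.]); return c+r*(z-c[2])/r[2]
def tri(d1,a,d2,b):
    X=cv2.triangulatePoints(P(d1),P(d2),np.array(a,float).reshape(2,1),np.array(b,float).reshape(2,1)); return (X[:3]/X[3]).ravel()
def crop(tag,x0,y0,w,h,s,out):
    im=cv2.imread(f'pics/{tag}.png')[y0:y0+h,x0:x0+w]; cv2.imwrite(f'pics/{out}.png',cv2.resize(im,None,fx=s,fy=s,interpolation=cv2.INTER_CUBIC))
E
python3 - <<'E'
from h import *
np.set_printoptions(precision=3,suppress=True)
a=snap('scene','s0');b=snap('side','d0');w=snap('wrist','w0')
for d in (a,b,w): print(-np.asarray(d['R']).T@np.asarray(d['t']), np.asarray(d['R'])[2], np.asarray(d['mtx'])[0,0])
s=arm.read_state(); print({k:s[k] for k in s})
E
```

```text
pics
[1087.198 -345.26  1267.423] [-0.445  0.291 -0.847] 577.0816737747374
[ 374.258 1106.766  913.569] [ 0.077 -0.808 -0.584] 557.1004317445102
[274.149 482.32  372.467] [-0.274  0.107 -0.956] 341.4397556478707
{'clock': 0.15, 'q': array([ 1.476,  0.256,  0.107, -0.   , -1.424, -0.285]), 'dq': array([-0.001, -0.002,  0.004,  0.002,  0.001,  0.001]), 'tau': array([  0.   , -38.694,  23.808,   5.366,  -0.004,  -0.   ]), 'ee_pos': array([203.701, 510.445, 202.412]), 'orientation': array([ 0.982, -0.189, -0.   ,  0.001]), 'contact_force': array([ 1.177,  0.193, -0.145]), 'moment': array([-0.011,  0.042, -0.01 ]), 'grasp_force': 0.0, 'grip_width': 85.27741066544613}
```

View pics/s0.png

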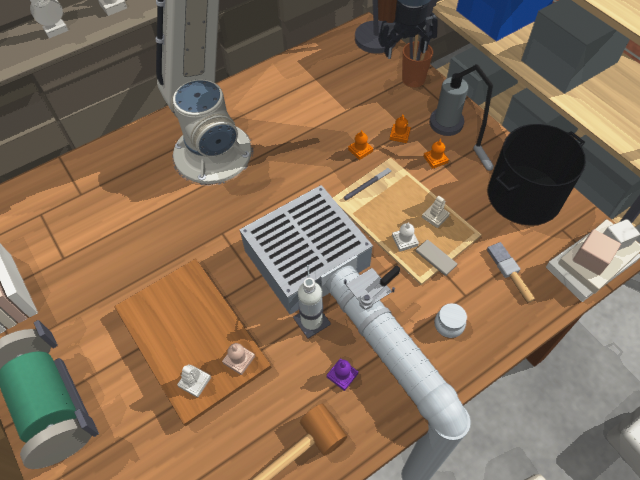

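View pics/d0.png

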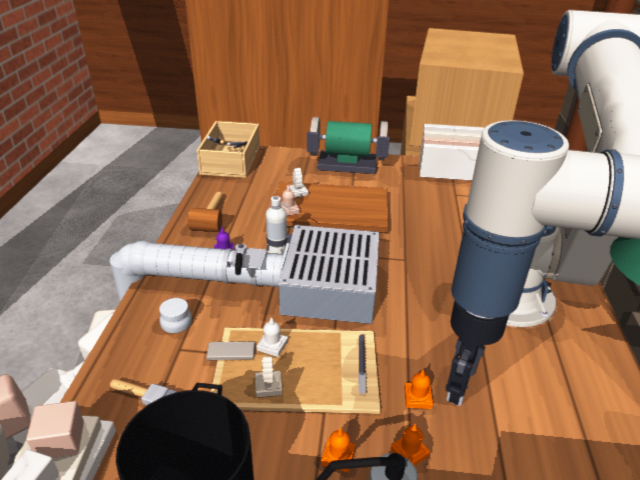

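The scene view shows the station at about (305,245), the tray at (410,220) with white carvings at (405,235) and (436,210), and the rubbing block at (437,257). The plank is at (195,340) with finished carvings at (193,380) and (237,357). There are orange look-alikes near (400,135) and a purple one at (342,372). I'll enlarge the candidates.

Run:
```python
from h import *
crop('s0',330,160,160,120,5,'s0c'); crop('d0',195,305,200,120,4,'d0c')
a=cv2.imread('pics/s0c.png');b=cv2.imread('pics/d0c.png')
```

```text
(no output)
```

View pics/s0c.png

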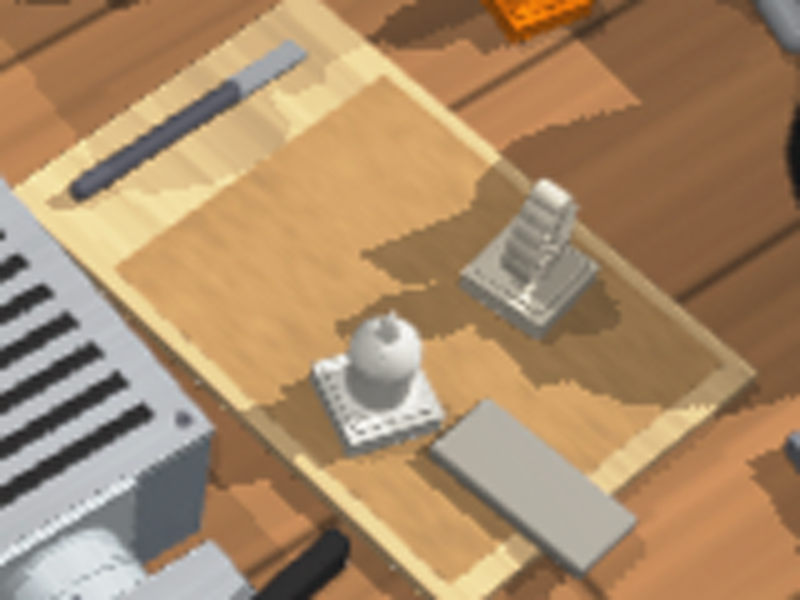

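View pics/d0c.png

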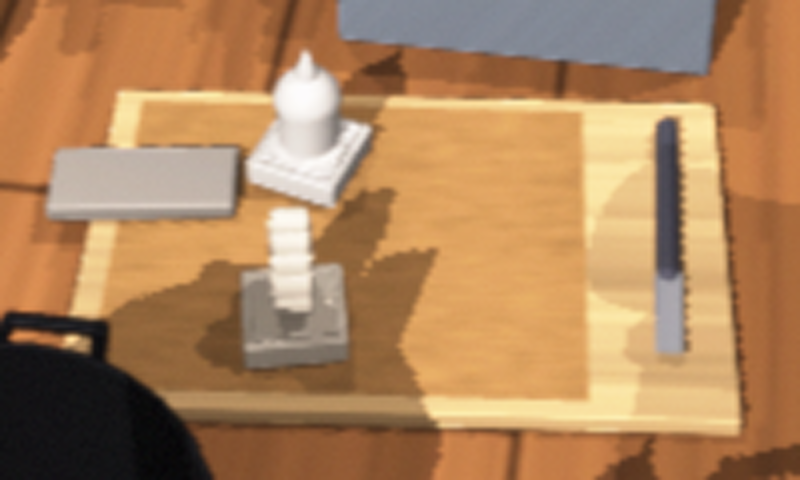

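Two carvings stand on the tray. One has a dome and finial, crop s0c (389,314) / d0c (306,52), which is the stupa. The other is a thin ribbed plaque, s0c (553,185) / d0c (290,210), which is the leaf. Both are white; the orange and purple look-alikes are off the tray. Next I'll enlarge the station.

Run:
```python
from h import *
crop('s0',235,180,180,135,4.4,'s0s'); crop('d0',210,185,180,135,4.4,'d0s')
```

```text
(no output)
```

View pics/s0s.png

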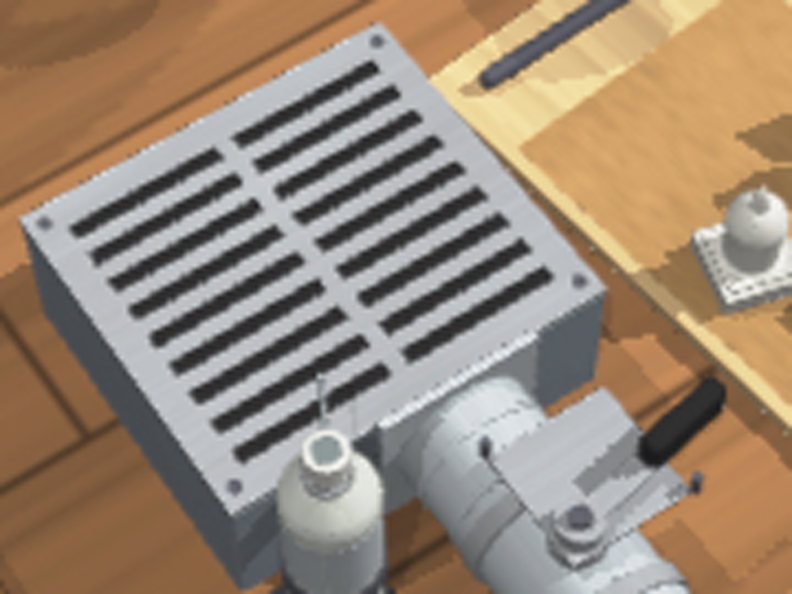

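View pics/d0s.png

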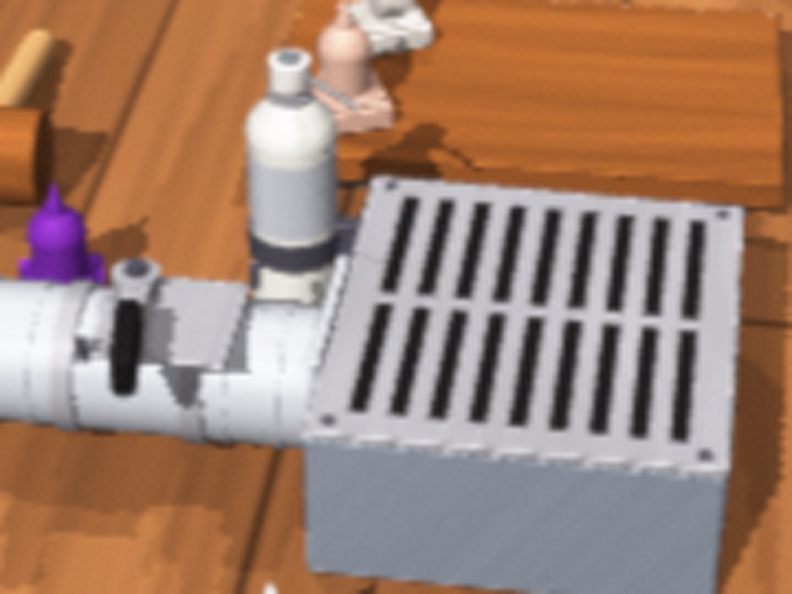

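```bash
cat > m.py <<'E'
from h import *
np.set_printoptions(precision=1,suppress=True)
a=load('s0');b=load('d0')
S=lambda u,v:(235+u/4.4,180+v/4.4); D=lambda u,v:(210+u/4.4,185+v/4.4)
C=lambda u,v:(330+u/5,160+v/5); E=lambda u,v:(195+u/4,305+v/4)
t={'g_min_max':(S(378,24),D(728,470)),'g_min_min':(S(22,218),D(743,208)),'g_max_max':(S(606,290),D(305,438)),'g_max_min':(S(232,514),D(378,178)),
'cap':(S(326,452),D(291,57)),'pivot':(S(580,517),D(135,269)),'grip_out':(S(714,385),D(124,390)),'grip_in':(S(650,440),D(128,303)),'grip_c':(S(680,412),D(126,345)),
'stupa_tip':(C(389,314),E(306,52)),'leaf_tip':(C(553,185),E(290,210)),
'st_c1':(C(315,365),E(372,127)),'st_c2':(C(437,408),E(335,190)),'st_c3':(C(350,440),E(250,160)),
'st_c2b':(C(437,408),E(250,160)),
'lf_l':(C(462,272),E(345,265)),'lf_b':(C(540,325),E(243,270)),'lf_r':(C(597,268),E(245,352)),
'tray_far_near':(C(460,598),E(118,92)),'plank00':((118,312),(300,185)),}
for k,(p,q) in t.items(): print(k,tri(a,p,b,q))
for z,ps in ((28,[(315,365),(437,408),(350,440)]),(28,[(462,272),(540,325),(597,268)])): print([onz(a,C(*p),z) for p in ps])
for z,ps in ((28,[(372,127),(335,190),(250,160)]),(28,[(243,270),(345,265),(347,345),(245,352)])): print([onz(b,E(*p),z) for p in ps])
print('tray',[onz(a,C(*p),12) for p in [(755,375),(460,598)]],[onz(b,E(*p),12) for p in [(118,92),(713,103),(740,425)]])
print('plank',[onz(a,p,40) for p in [(118,308),(190,260),(270,366),(188,420)]])
print('done',[onz(a,p,56) for p in [(193,380),(237,360)]])
E
python3 m.py
```

```text
g_min_max [337.  147.1  98.8]
g_min_min [334.7 -89.4  99.5]
g_max_max [554.9 146.7  95.6]
g_max_min [552.2 -92.7  97.9]
cap [596.1 -59.8 197.8]
pivot [665.3  45.1 119.8]
grip_out [646.  148.  119.6]
grip_in [656.6  95.  134.4]
grip_c [651.  120.6 127.2]
stupa_tip [552.3 256.7  95.6]
leaf_tip [540.  370.7  98.9]
st_c1 [522.  240.8  27.2]
st_c2 [554.1 280.8   7.8]
st_c3 [574.3 243.1   4.9]
st_c2b [581.  274.6  29.5]
lf_l [520.6 339.4  26.5]
lf_b [570.7 350.2  28.1]
lf_r [559.7 399.3  25.3]
tray_far_near [667.6 220.3  17. ]
plank00 [ 509.4 -397.5  136.7]
[array([523.9, 240.9,  28. ]), array([579.5, 275.1,  28. ]), array([569.1, 227.4,  28. ])]
[array([522.6, 338.9,  28. ]), array([571.1, 350.3,  28. ]), array([561. , 397.7,  28. ])]
[array([520.5, 240.6,  28. ]), array([532.9, 289.4,  28. ]), array([582.1, 273.7,  28. ])]
[array([570.4, 349.9,  28. ]), array([519.1, 340. ,  28. ]), array([509.7, 390.8,  28. ]), array([558.9, 401.4,  28. ])]
tray [array([651.3, 429.1,  12. ]), array([664.3, 222. ,  12. ])] [array([670.7, 216.3,  12. ]), array([333.4, 181.1,  12. ]), array([313.4, 402.1,  12. ])]
plank [array([ 322.5, -422.8,   40. ]), array([ 303.8, -222.7,   40. ]), array([ 647.8, -204. ,   40. ]), array([ 649.2, -408.3,   40. ])]
done [array([ 585. , -358.9,   56. ]), array([ 600.3, -258.2,   56. ])]
```

Positions are consistent: grille z is about 98, cap top 198, carving plinth tops 27–28. Moving above the stupa at (551,257.5), then turning to yaw −1.36.

```bash
cat >> h.py <<'E'
from scipy.spatial.transform import Rotation as Ro
def pose():
    s=arm.read_state(); R=Ro.from_quat(s['orientation']).as_matrix(); return s,R,np.arctan2(R[1,0],R[0,0])
def plan(x,y,z,psi=None):
    s,R,p=pose()
    a=0 if psi is None else (p-psi+np.pi)%(2*np.pi)-np.pi
    d=Ro.from_euler('z',a).inv().as_matrix()@R.T@(np.array([x,y,z])-s['ee_pos'])
    print('t %.1f pos %s psi %.3f q6 %.2f grip %.1f gf %.1f F %s'%(s['clock'],np.round(s['ee_pos'],1),p,s['q'][5],s['grip_width'],s['grasp_force'],np.round(s['contact_force'],1)))
    print('turn z %.3f then tool shift mm %s'%(a,np.round(d,1)), 'tilt', np.round(R[2],3))
def moved(ref,view,boxes):
    d=snap(view,'chk_'+view); g=np.asarray(d['pixels'])
    r=np.asarray(load(ref)['pixels'])
    for n,(x,y,w,h) in boxes.items():
        m=cv2.matchTemplate(g,r[y:y+h,x:x+w],cv2.TM_CCOEFF_NORMED); _,v,_,l=cv2.minMaxLoc(m); print(view,n,'shift',l[0]-x,l[1]-y,'score %.2f'%v)
E
python3 -c "
from h import *
plan(551,257.5,200,-1.36)"
```

```text
t 0.1 pos [203.7 510.4 202.4] psi -0.380 q6 -0.28 grip 85.3 gf 0.0 F [ 1.2  0.2 -0.1]
turn z 0.980 then tool shift mm [ 320.  -286.7    2.6] tilt [ 0.     0.001 -1.   ]
```

>>> {"fn": "jog_arm", "kwargs": {
  "steps": [
    [0.5,0.03,0.0075,0,0,0,0],
    [0.5,0.03,0.0075,0,0,0,0],
    [0.5,0.03,0.0075,0,0,0,0],
    [0.5,0.03,0.0075,0,0,0,0],
    [0.5,0.03,0.0075,0,0,0,0],
    [0.5,0.03,0.0075,0,0,0,0],
    [0.5,0.03,0.0075,0,0,0,0],
    [0.5,0.03,0.0075,0,0,0,0],
    [0.5,0.03,0.0075,0,0,0,0],
    [0.5,0.03,0.0075,0,0,0,0]
  ],
  "grip_force": 50
}}

```text
clock: 0.98
ee_pos: [455.6, 328.7, 202.8]
orientation: [0.982, -0.189, -0.0, 0.0]
contact_force: [0.4, 0.4, 0.0]
grip_width: 64.3
grasp_force: 0.0
```

>>> {"fn": "jog_arm", "kwargs": {
  "steps": [
    [0.5,0.03,0.0075,0,0,0,0],
    [0.5,0.03,0.0075,0,0,0,0],
    [0.5,0.03,0.0075,0,0,0,0],
    [0.5,0.026,0.0075,0,0,0,0],
    [0.5,0,0,0,0,0,0.12]
  ]
}}

```text
clock: 1.4
ee_pos: [554.0, 255.8, 201.8]
orientation: [0.969, -0.248, -0.0, 0.001]
contact_force: [-0.1, -0.2, -0.3]
grip_width: 64.2
grasp_force: 0.0
```

>>> {"fn": "jog_arm", "kwargs": {
  "steps": [
    [0.5,0,0,0,0,0,0.12],
    [0.5,0,0,0,0,0,0.12],
    [0.5,0,0,0,0,0,0.12],
    [0.5,0,0,0,0,0,0.12],
    [0.5,0,0,0,0,0,0.12],
    [0.5,0,0,0,0,0,0.12],
    [0.5,0,0,0,0,0,0.12],
    [0.5,0,0,0,0,0,0.02],
    [0.5,0,0,0,0,0,0],
    [0.5,0,0,0,0,0,0]
  ]
}}

```text
clock: 2.23
ee_pos: [551.2, 259.1, 202.9]
orientation: [0.779, -0.627, -0.0, 0.0]
contact_force: [-0.3, -0.0, -0.4]
grip_width: 63.9
grasp_force: 0.0
```

```bash
python3 -c "
from h import *
snap('wrist','w1'); b=snap('side','d1');a=snap('scene','s1'); plan(551,257.5,38,-1.36)
B={'stupa':(254,312,36,46),'leaf':(250,352,36,48)}; moved('d0','side',B)
B={'stupa':(390,220,32,32),'leaf':(420,193,32,36)}; moved('s0','scene',B)
"
```

```text
t 2.4 pos [551.3 259.  203. ] psi -1.358 q6 -0.48 grip 63.9 gf 0.0 F [-0.1 -0.4  0.3]
turn z 0.002 then tool shift mm [  1.4   0.6 165. ] tilt [ 0.  0. -1.]
side stupa shift 0 0 score 1.00
side leaf shift 0 0 score 0.95
scene stupa shift 0 0 score 0.98
scene leaf shift 0 0 score 0.81
```

>>> {"fn": "jog_arm", "kwargs": {
  "steps": [
    [0.5,0.0014,0,0.02,0,0,0],
    [0.5,0,0,0.02,0,0,0],
    [0.5,0,0,0.02,0,0,0],
    [0.5,0,0,0.02,0,0,0],
    [0.5,0,0,0.02,0,0,0],
    [0.5,0,0,0.02,0,0,0],
    [0.5,0,0,0.02,0,0,0],
    [0.5,0,0,0.015,0,0,0],
    [0.5,0,0,0.01,0,0,0],
    [0.5,0,0,0,0,0,0]
  ]
}}

```text
clock: 3.32
ee_pos: [550.2, 256.9, 35.7]
orientation: [0.778, -0.629, -0.001, 0.002]
contact_force: [-0.7, -0.5, -0.2]
grip_width: 64.3
grasp_force: 0.0
```

>>> {"fn": "jog_arm", "kwargs": {
  "steps": [
    [-1,0,0,0,0,0,0],
    [-1,0,0,0,0,0,0],
    [-1,0,0,0,0,0,0],
    [-1,0,0,0,0,0,0],
    [-1,0,0,0,0,0,0],
    [-1,0,0,0,0,0,0],
    [-1,0,0,0,0,0,0],
    [-1,0,0,-0.01,0,0,0],
    [-1,0,0,-0.02,0,0,0],
    [-1,0,0,-0.02,0,0,0]
  ]
}}

```text
clock: 4.15
ee_pos: [549.9, 256.9, 87.4]
orientation: [0.778, -0.629, -0.001, 0.002]
contact_force: [-0.3, -0.1, -1.5]
grip_width: 30.9
grasp_force: 49.9
```

```bash
python3 -c "
from h import *
plan(420,-20,230,-1.36); snap('wrist','w2')"
```

```text
t 4.2 pos [549.9 256.9  87.4] psi -1.360 q6 -0.48 grip 30.9 gf 49.9 F [-0.3 -0.1 -1.5]
turn z -0.000 then tool shift mm [ 243.7  185.6 -141.5] tilt [ 0.001  0.005 -1.   ]
```

>>> {"fn": "jog_arm", "kwargs": {
  "steps": [
    [-1,0,0,-0.02,0,0,0],
    [-1,0,0,-0.024,0,0,0],
    [-1,0,0,-0.024,0,0,0],
    [-1,0,0,-0.024,0,0,0],
    [-1,0,0,-0.024,0,0,0],
    [-1,0,0,-0.024,0,0,0],
    [-1,0,0,0,0,0,0]
  ]
}}

```text
clock: 4.78
ee_pos: [553.2, 258.1, 233.5]
orientation: [0.778, -0.629, 0.002, -0.004]
contact_force: [0.8, 0.1, -0.4]
grip_width: 30.9
grasp_force: 50.3
```

>>> {"fn": "jog_arm", "kwargs": {
  "steps": [
    [-1,0.016,0.012,0,0,0,0],
    [-1,0.025,0.019,0,0,0,0],
    [-1,0.025,0.019,0,0,0,0],
    [-1,0.025,0.019,0,0,0,0],
    [-1,0.025,0.019,0,0,0,0],
    [-1,0.025,0.019,0,0,0,0],
    [-1,0.025,0.019,0,0,0,0],
    [-1,0.025,0.019,0,0,0,0],
    [-1,0.025,0.019,0,0,0,0],
    [-1,0.017,0.013,0,0,0,0]
  ]
}}

```text
clock: 5.62
ee_pos: [424.9, -9.1, 227.4]
orientation: [0.777, -0.629, -0.001, 0.001]
contact_force: [0.8, -0.4, -3.1]
grip_width: 30.8
grasp_force: 50.3
```

>>> {"fn": "jog_arm", "kwargs": {
  "steps": [
    [-1,0.011,0.009,0,0,0,0],
    [-1,0,0,0,0,0,0],
    [-1,0,0,0,0,0,0]
  ]
}}

```text
clock: 5.87
ee_pos: [420.4, -19.9, 227.8]
orientation: [0.777, -0.629, -0.0, -0.0]
contact_force: [0.5, -0.0, -2.7]
grip_width: 30.9
grasp_force: 50.3
```

```bash
python3 -c "
from h import *
plan(420,-20,125,-1.36); a=snap('scene','s2'); b=snap('side','d2')
p=proj(a,[420,-20,200]);q=proj(b,[420,-20,200]); print(p,q)
A=cv2.imread('pics/s2.png');B=cv2.imread('pics/d2.png')
def c(I,p):
  x=int(np.clip(p[0]-75,0,490));y=int(np.clip(p[1]-75,0,330)); return cv2.resize(I[y:y+150,x:x+150],None,fx=2.6,fy=2.6)
cv2.imwrite('pics/c2.png',np.hstack([c(A,p),c(B,q)]))"
```

```text
t 5.9 pos [420.4 -19.9 227.8] psi -1.361 q6 -0.12 grip 30.9 gf 50.3 F [ 0.5 -0.  -2.7]
turn z -0.001 then tool shift mm [1.000e-01 4.000e-01 1.028e+02] tilt [-0.001  0.    -1.   ]
[279.57142273 215.97217932] [345.57771176 211.34487295]
```

View pics/c2.png

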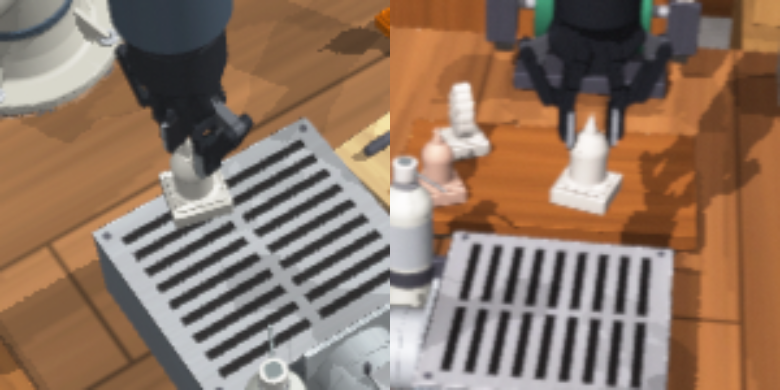

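The stupa is held upright by its upper part: side crop tip at (590,115), plinth bottom corner at (585,213). I'll work out how far its underside sits below the TCP before lowering.

```bash
python3 -c "
from h import *
np.set_printoptions(precision=1,suppress=True)
a=load('s2');b=load('d2')
# plinth top corners/bottom corner seen in side crop ; tip
for n,u,v in (('tip',590,115),('bot',585,213),('botL',552,203),('botR',617,190)):
  uv=(270+(u-390)/2.6,136+v/2.6)
  for z in (180,190,200,210,220,230,240,280,300): 
    X=onz(b,uv,z); print(n,z,X[:2]) if abs(X[1]+20)<45 else 0
for n,u,v in (('bot',175,226),('r',232,212),('l',160,182)):
  uv=(204+u/2.6,140+v/2.6)
  for z in (180,190,200,210,220): print(n,z,onz(a,uv,z)[:2])
"
```

```text
tip 280 [421.3 -28.2]
tip 300 [419.8   7.6]
bot 180 [420.6 -21.9]
bot 190 [419.9  -6.5]
bot 200 [419.3   8.9]
bot 210 [418.7  24.3]
botL 180 [452.5 -34.6]
botL 190 [451.4 -19.1]
botL 200 [450.3  -3.5]
botL 210 [449.3  12. ]
botR 190 [393.  -50.1]
botR 200 [392.7 -34.1]
botR 210 [392.5 -18.1]
botR 220 [392.2  -2.1]
botR 230 [391.9  13.8]
bot 180 [422.1 -45.3]
bot 190 [428.2 -48. ]
bot 200 [434.3 -50.8]
bot 210 [440.4 -53.5]
bot 220 [446.6 -56.3]
r 180 [438.4   3.3]
r 190 [444.3   0.1]
r 200 [450.3  -3.1]
r 210 [456.3  -6.3]
r 220 [462.2  -9.5]
l 180 [374.7 -31.4]
l 190 [381.3 -34.3]
l 200 [387.8 -37.2]
l 210 [394.4 -40.1]
l 220 [400.9 -43. ]
```

>>> {"fn": "jog_arm", "kwargs": {
  "steps": [
    [-1,0,0,0.02,0,0,0],
    [-1,0,0,0.02,0,0,0],
    [-1,0,0,0.02,0,0,0],
    [-1,0,0,0.02,0,0,0],
    [-1,0,0,0.012,0,0,0],
    [-1,0,0,0.006,0,0,0],
    [-1,0,0,0,0,0,0],
    [-1,0,0,0,0,0,0]
  ]
}}

```text
clock: 6.63
ee_pos: [421.4, -19.4, 130.5]
orientation: [0.778, -0.628, 0.0, -0.0]
contact_force: [0.9, 0.3, -2.8]
grip_width: 30.6
grasp_force: 50.3
```

>>> {"fn": "jog_arm", "kwargs": {
  "steps": [
    [-1,0,0,0.001,0,0,0],
    [-1,0,0,0.001,0,0,0],
    [-1,0,0,0,0,0,0]
  ]
}}

```text
clock: 6.88
ee_pos: [421.0, -19.7, 128.4]
orientation: [0.778, -0.629, 0.0, -0.0]
contact_force: [-0.3, 0.4, -3.5]
grip_width: 31.1
grasp_force: 50.3
```

>>> {"fn": "jog_arm", "kwargs": {
  "steps": [
    [-1,0,0,0.001,0,0,0],
    [-1,0,0,0.001,0,0,0],
    [-1,0,0,0,0,0,0]
  ]
}}

```text
clock: 7.13
ee_pos: [421.8, -19.9, 127.6]
orientation: [0.778, -0.629, 0.001, -0.001]
contact_force: [-1.9, 1.3, 7.1]
grip_width: 31.0
grasp_force: 51.4
```

>>> {"fn": "jog_arm", "kwargs": {
  "steps": [
    [0,0,0,0,0,0,0],
    [0.3,0,0,0,0,0,0],
    [0.5,0,0,0,0,0,0],
    [0.5,0,0,-0.005,0,0,0],
    [0.5,0,0,-0.02,0,0,0],
    [0.5,0,0,-0.025,0,0,0],
    [0.5,0,0,-0.025,0,0,0],
    [0.5,0,0,-0.025,0,0,0],
    [0.5,0,0,-0.01,0,0,0],
    [0.5,0,0,0,0,0,0]
  ]
}}

```text
clock: 7.97
ee_pos: [422.5, -19.8, 239.3]
orientation: [0.778, -0.629, 0.002, -0.002]
contact_force: [-0.0, -0.8, -0.5]
grip_width: 64.3
grasp_force: 0.0
```

```bash
python3 -c "
from h import *
plan(540.5,370,238,-1.362)
B={'leaf':(250,352,36,48)}; moved('d0','side',B)
B={'leaf':(420,193,32,36)}; moved('s0','scene',B)
a=load('chk_scene');b=load('chk_side');cv2.imwrite('pics/s3.png',np.asarray(a['pixels'])[:,:,::-1])
print(proj(a,[420,-20,188]),proj(b,[420,-20,188]))"
```

```text
t 8.0 pos [422.5 -19.8 239.3] psi -1.360 q6 -0.12 grip 64.3 gf 0.0 F [-0.  -0.8 -0.5]
turn z 0.002 then tool shift mm [-356.9 -196.2    2.3] tilt [ 0.001 -0.006 -1.   ]
side leaf shift 0 0 score 0.95
scene leaf shift 0 0 score 1.00
[279.9806288  218.97594168] [345.3386779  215.56852633]
```

>>> {"fn": "jog_arm", "kwargs": {
  "steps": [
    [0.5,-0.0165,-0.009,0,0,0,0],
    [0.5,-0.0255,-0.014,0,0,0,0],
    [0.5,-0.0255,-0.014,0,0,0,0],
    [0.5,-0.0255,-0.014,0,0,0,0],
    [0.5,-0.0255,-0.014,0,0,0,0],
    [0.5,-0.0255,-0.014,0,0,0,0],
    [0.5,-0.0255,-0.014,0,0,0,0],
    [0.5,-0.0255,-0.014,0,0,0,0],
    [0.5,-0.0255,-0.014,0,0,0,0],
    [0.5,-0.0255,-0.014,0,0,0,0]
  ]
}}

```text
clock: 8.9
ee_pos: [501.0, 250.1, 234.6]
orientation: [0.778, -0.629, -0.0, 0.001]
contact_force: [0.5, -0.3, 1.4]
grip_width: 64.0
grasp_force: 0.0
```

>>> {"fn": "jog_arm", "kwargs": {
  "steps": [
    [0.5,-0.0255,-0.014,0,0,0,0],
    [0.5,-0.0255,-0.014,0,0,0,0],
    [0.5,-0.0255,-0.014,0,0,0,0],
    [0.5,-0.0255,-0.014,0,0,0,0],
    [0.5,-0.009,-0.005,0,0,0,0],
    [0.5,0,0,0,0,0,0],
    [0.5,0,0,0,0,0,0]
  ]
}}

```text
clock: 9.48
ee_pos: [537.3, 370.3, 234.1]
orientation: [0.778, -0.628, -0.0, 0.002]
contact_force: [1.3, -1.1, -0.3]
grip_width: 64.4
grasp_force: 0.0
```

```bash
python3 -c "
from h import *
plan(540.5,370,36,-1.362); a=snap('scene','s3'); crop('s3',200,140,280,210,2.8,'c3')"
```

```text
t 9.5 pos [537.3 370.3 234.1] psi -1.359 q6 -0.63 grip 64.4 gf 0.0 F [ 1.3 -1.1 -0.3]
turn z 0.003 then tool shift mm [  0.6  -3.7 198.1] tilt [ 0.002  0.003 -1.   ]
```

View pics/c3.png

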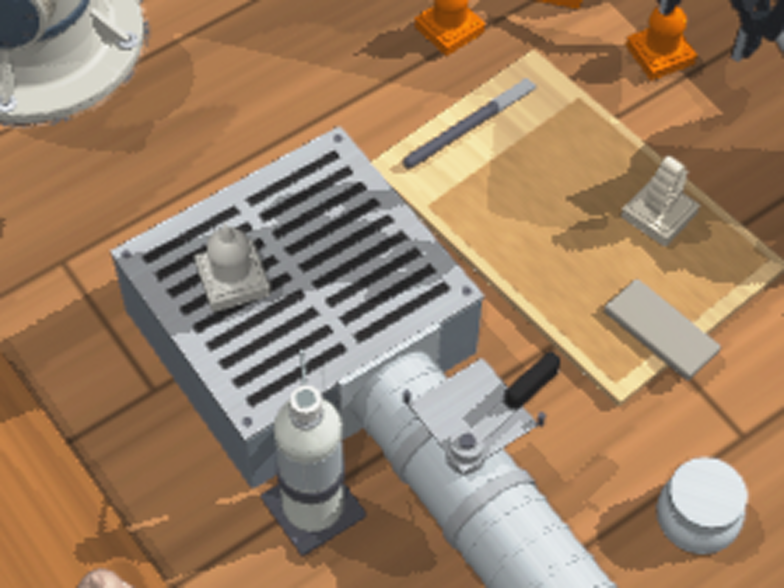

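The stupa stands upright on the grille at crop (230,270) and the leaf is untouched at (665,200). Lowering onto the leaf.

>>> {"fn": "jog_arm", "kwargs": {
  "steps": [
    [0.5,0.0005,-0.0035,0.02,0,0,0],
    [0.5,0,0,0.025,0,0,0],
    [0.5,0,0,0.025,0,0,0],
    [0.5,0,0,0.025,0,0,0],
    [0.5,0,0,0.025,0,0,0],
    [0.5,0,0,0.025,0,0,0],
    [0.5,0,0,0.025,0,0,0],
    [0.5,0,0,0.015,0,0,0],
    [0.5,0,0,0.01,0,0,0],
    [0.5,0,0,0,0,0,0]
  ]
}}

```text
clock: 10.37
ee_pos: [540.0, 368.7, 39.1]
orientation: [0.777, -0.629, -0.0, 0.002]
contact_force: [-0.2, -0.1, 0.1]
grip_width: 63.7
grasp_force: 0.0
```

>>> {"fn": "jog_arm", "kwargs": {
  "steps": [
    [-1,0,0,0,0,0,0],
    [-1,0,0,0,0,0,0],
    [-1,0,0,0,0,0,0],
    [-1,0,0,0,0,0,0],
    [-1,0,0,0,0,0,0],
    [-1,0,0,0,0,0,0],
    [-1,0,0,0,0,0,0],
    [-1,0,0,0,0,0,0],
    [-1,0,0,0,0,0,0]
  ]
}}

```text
clock: 11.12
ee_pos: [541.8, 371.1, 42.7]
orientation: [0.778, -0.629, 0.0, -0.001]
contact_force: [-3.0, -0.5, 6.5]
grip_width: 16.5
grasp_force: 50.3
```

>>> {"fn": "jog_arm", "kwargs": {
  "steps": [
    [-1,0,0,-0.01,0,0,0],
    [-1,0,0,-0.025,0,0,0],
    [-1,0,0,-0.025,0,0,0],
    [-1,0,0,-0.025,0,0,0],
    [-1,0,0,-0.025,0,0,0],
    [-1,0,0,-0.025,0,0,0],
    [-1,0,0,-0.025,0,0,0],
    [-1,0,0,-0.025,0,0,0],
    [-1,0,0,-0.01,0,0,0],
    [-1,0,0,0,0,0,0]
  ]
}}

```text
clock: 11.95
ee_pos: [542.1, 371.1, 239.3]
orientation: [0.778, -0.629, 0.0, -0.002]
contact_force: [-1.0, -0.1, -3.0]
grip_width: 16.8
grasp_force: 49.3
```

```bash
python3 -c "
from h import *
plan(415,88,232,-1.36)"
```

```text
t 11.9 pos [542.1 371.1 239.3] psi -1.360 q6 -0.63 grip 16.8 gf 49.3 F [-1.  -0.1 -3. ]
turn z 0.000 then tool shift mm [250.2 183.6   5.9] tilt [-0.002 -0.004 -1.   ]
```

>>> {"fn": "jog_arm", "kwargs": {
  "steps": [
    [-1,0.016,0.012,0,0,0,0],
    [-1,0.025,0.018,0,0,0,0],
    [-1,0.025,0.018,0,0,0,0],
    [-1,0.025,0.018,0,0,0,0],
    [-1,0.025,0.018,0,0,0,0],
    [-1,0.025,0.018,0,0,0,0],
    [-1,0.025,0.018,0,0,0,0],
    [-1,0.025,0.018,0,0,0,0],
    [-1,0.025,0.019,0,0,0,0],
    [-1,0.018,0.014,0,0,0,0]
  ]
}}

```text
clock: 12.78
ee_pos: [420.7, 103.6, 234.7]
orientation: [0.777, -0.629, -0.001, 0.001]
contact_force: [0.2, -0.0, -3.4]
grip_width: 16.8
grasp_force: 49.6
```

>>> {"fn": "jog_arm", "kwargs": {
  "steps": [
    [-1,0.016,0.012,0,0,0,0],
    [-1,0,0,0.01,0,0,0],
    [-1,0,0,0.02,0,0,0],
    [-1,0,0,0.02,0,0,0],
    [-1,0,0,0.02,0,0,0],
    [-1,0,0,0.02,0,0,0],
    [-1,0,0,0.01,0,0,0],
    [-1,0,0,0,0,0,0]
  ]
}}

```text
clock: 13.45
ee_pos: [411.7, 86.6, 132.5]
orientation: [0.777, -0.629, -0.002, 0.003]
contact_force: [-1.4, 0.6, -4.0]
grip_width: 16.9
grasp_force: 49.6
```

>>> {"fn": "jog_arm", "kwargs": {
  "steps": [
    [-1,0,0,0,0,0,0],
    [-1,0,0,0.001,0,0,0],
    [-1,0,0,0,0,0,0]
  ]
}}

```text
clock: 13.7
ee_pos: [414.9, 87.9, 135.6]
orientation: [0.778, -0.629, 0.0, -0.001]
contact_force: [-0.9, -0.8, -3.4]
grip_width: 17.2
grasp_force: 49.6
```

>>> {"fn": "jog_arm", "kwargs": {
  "steps": [
    [-1,0,0,0.001,0,0,0],
    [-1,0,0,0.001,0,0,0],
    [-1,0,0,0,0,0,0]
  ]
}}

```text
clock: 13.95
ee_pos: [414.6, 87.8, 133.1]
orientation: [0.778, -0.629, -0.0, -0.0]
contact_force: [0.3, 0.4, -4.7]
grip_width: 17.2
grasp_force: 49.6
```

>>> {"fn": "jog_arm", "kwargs": {
  "steps": [
    [-1,0,0,0.001,0,0,0],
    [-1,0,0,0.001,0,0,0],
    [-1,0,0,0,0,0,0]
  ]
}}

```text
clock: 14.2
ee_pos: [414.5, 87.7, 130.9]
orientation: [0.778, -0.629, -0.0, 0.0]
contact_force: [0.7, 1.1, -4.4]
grip_width: 17.0
grasp_force: 49.6
```

>>> {"fn": "jog_arm", "kwargs": {
  "steps": [
    [-1,0,0,0.001,0,0,0],
    [-1,0,0,0,0,0,0]
  ]
}}

```text
clock: 14.37
ee_pos: [414.7, 87.8, 130.7]
orientation: [0.778, -0.629, 0.0, -0.0]
contact_force: [-2.8, 0.3, 2.5]
grip_width: 17.1
grasp_force: 50.4
```

>>> {"fn": "jog_arm", "kwargs": {
  "steps": [
    [-0.3,0,0,0.0005,0,0,0],
    [0.1,0,0,0,0,0,0],
    [0.4,0,0,0,0,0,0],
    [0.4,0,0,-0.005,0,0,0],
    [0.4,0,0,-0.02,0,0,0],
    [0.4,0,0,-0.025,0,0,0],
    [0.4,0,0,-0.025,0,0,0],
    [0.4,0,0,-0.025,0,0,0],
    [0.4,0,0,-0.01,0,0,0],
    [0.4,0,0,0,0,0,0]
  ]
}}

```text
clock: 15.2
ee_pos: [416.4, 88.2, 242.9]
orientation: [0.778, -0.629, 0.002, -0.003]
contact_force: [0.3, -0.5, -0.3]
grip_width: 59.8
grasp_force: 0.0
```

```bash
python3 -c "
from h import *
plan(651,118.7,230,-1.39)
a=load('s0')
moved('s3','side' if 0 else 'scene',{'stupa':(264,215,36,40),'grip':(378,262,26,26)})
crop('chk_scene',200,140,280,210,2.8,'c4')"
```

```text
t 15.2 pos [416.4  88.2 242.9] psi -1.360 q6 -0.37 grip 59.8 gf 0.0 F [ 0.3 -0.5 -0.3]
turn z 0.030 then tool shift mm [  12.2 -236.2   14.4] tilt [-0.001 -0.006 -1.   ]
scene stupa shift 0 0 score 0.85
scene grip shift 0 0 score 0.98
```

View pics/c4.png

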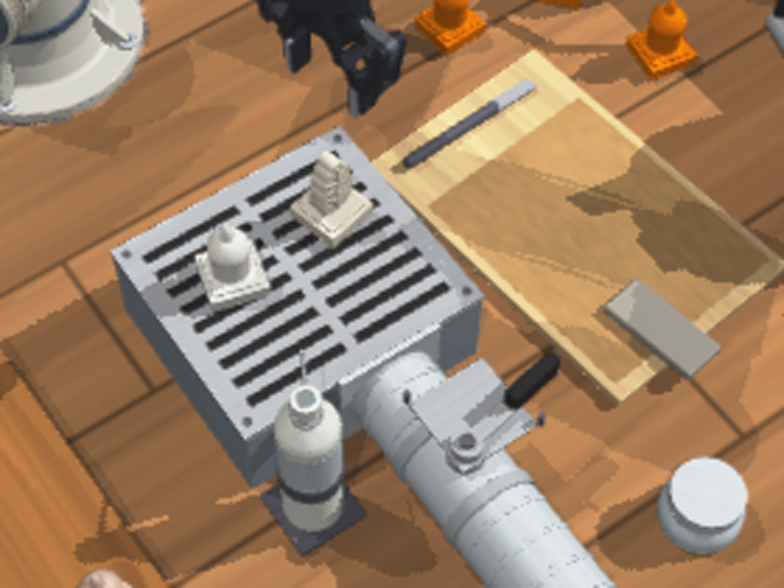

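Both carvings stand on the grille: stupa at crop (232,268), leaf at (330,205). Now the damper handle, with its grip centre at about (651,118).

>>> {"fn": "jog_arm", "kwargs": {
  "steps": [
    [0,0.0012,-0.016,0.001,0,0,0.03],
    [0,0.0012,-0.025,0.001,0,0,0],
    [0,0.0012,-0.025,0.001,0,0,0],
    [0,0.0012,-0.025,0.001,0,0,0],
    [0,0.0012,-0.025,0.001,0,0,0],
    [0,0.0012,-0.025,0.001,0,0,0],
    [0,0.0012,-0.025,0.001,0,0,0],
    [0,0.0012,-0.025,0.001,0,0,0],
    [0,0.0012,-0.025,0.001,0,0,0],
    [0,0.0012,-0.016,0.001,0,0,0]
  ]
}}

```text
clock: 16.08
ee_pos: [646.2, 118.2, 227.0]
orientation: [0.768, -0.64, -0.001, 0.001]
contact_force: [-0.2, 0.4, -0.9]
grip_width: 42.7
grasp_force: 0.0
```

>>> {"fn": "jog_arm", "kwargs": {
  "steps": [
    [0,0,-0.004,0,0,0,0],
    [0,0,0,0.01,0,0,0],
    [0,0,0,0.02,0,0,0],
    [0,0,0,0.02,0,0,0],
    [0,0,0,0.01,0,0,0],
    [0,0,0,0,0,0,0],
    [0,0,0,0,0,0,0]
  ]
}}

```text
clock: 16.67
ee_pos: [648.5, 118.6, 169.6]
orientation: [0.768, -0.64, -0.0, 0.001]
contact_force: [0.1, 0.3, 0.2]
grip_width: 42.8
grasp_force: 0.0
```

```bash
python3 -c "
from h import *
plan(651,118,111,-1.39)"
```

```text
t 16.7 pos [648.5 118.6 169.6] psi -1.390 q6 -0.24 grip 42.8 gf 0.0 F [0.1 0.3 0.2]
turn z 0.000 then tool shift mm [ 1.  -2.4 58.6] tilt [ 0.001  0.001 -1.   ]
```

>>> {"fn": "jog_arm", "kwargs": {
  "steps": [
    [0,0.001,-0.0024,0.01,0,0,0],
    [0,0,0,0.015,0,0,0],
    [0,0,0,0.015,0,0,0],
    [0,0,0,0.012,0,0,0],
    [0,0,0,0.007,0,0,0],
    [0,0,0,0,0,0,0],
    [0,0,0,0,0,0,0]
  ]
}}

```text
clock: 17.25
ee_pos: [651.9, 118.3, 111.1]
orientation: [0.768, -0.64, 0.0, -0.0]
contact_force: [0.3, -0.7, 0.6]
grip_width: 42.5
grasp_force: 0.0
```

>>> {"fn": "jog_arm", "kwargs": {
  "steps": [
    [-1,0,0,0,0,0,0],
    [-1,0,0,0,0,0,0],
    [-1,0,0,0,0,0,0],
    [-1,0,0,0,0,0,0],
    [-1,0,0,0,0,0,0],
    [-1,0,0,0,0,0,0],
    [-1,0,0,0,0,0,0]
  ],
  "grip_force": 30
}}

```text
clock: 17.83
ee_pos: [651.4, 118.4, 110.6]
orientation: [0.768, -0.64, 0.0, -0.0]
contact_force: [0.0, -0.1, 0.3]
grip_width: -0.3
grasp_force: 0.0
```

```bash
python3 -c "
from h import *
plan(651,118,110,-1.39)"
```

```text
t 17.8 pos [651.4 118.4 110.6] psi -1.390 q6 -0.23 grip -0.3 gf 0.0 F [ 0.  -0.1  0.3]
turn z 0.000 then tool shift mm [0.3 0.5 0.6] tilt [-0. -0. -1.]
```

The fingers shut on nothing, so I'll look.

```bash
python3 -c "
from h import *
a=snap('scene','s5');b=snap('side','d5');w=snap('wrist','w5')
A=cv2.imread('pics/s5.png')[190:330,320:460];B=cv2.imread('pics/d5.png')[190:330,170:310]
r=lambda I:cv2.resize(I,(400,400),interpolation=cv2.INTER_CUBIC)
cv2.imwrite('pics/c5.png',np.hstack([r(A),r(B)]))
print(proj(a,[651.4,118.4,110.6]),proj(b,[651.4,118.4,110.6]))"
```

```text
[388.75939175 278.09026699] [239.73448855 268.28135986]
```

View pics/c5.png

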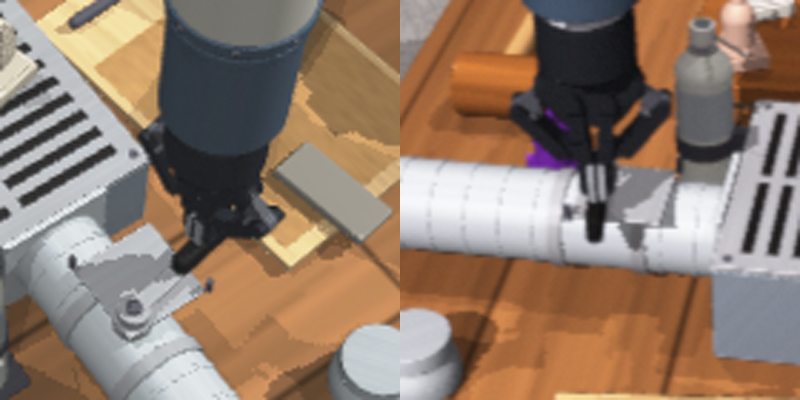

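The handle hasn't moved (crop end at (595,237)). The fingertips end at about (597,203), above it, so the real tips stand higher than the reported TCP. I'll open, go 13 mm lower and close again.

>>> {"fn": "jog_arm", "kwargs": {
  "steps": [
    [0,0,0,0,0,0,0],
    [0,0,0,0,0,0,0],
    [0,0,0,0,0,0,0],
    [0,0,0,0.005,0,0,0],
    [0,0,0,0.005,0,0,0],
    [0,0,0,0.003,0,0,0],
    [0,0,0,0,0,0,0]
  ]
}}

```text
clock: 18.57
ee_pos: [650.7, 118.2, 96.1]
orientation: [0.768, -0.64, -0.001, 0.001]
contact_force: [0.5, 0.6, -0.1]
grip_width: 42.8
grasp_force: 0.0
```

>>> {"fn": "jog_arm", "kwargs": {
  "steps": [
    [-1,0,0,0,0,0,0],
    [-1,0,0,0,0,0,0],
    [-1,0,0,0,0,0,0],
    [-1,0,0,0,0,0,0],
    [-1,0,0,0,0,0,0],
    [-1,0,0,0,0,0,0],
    [-1,0,0,0,0,0,0]
  ]
}}

```text
clock: 19.15
ee_pos: [652.1, 118.6, 98.0]
orientation: [0.768, -0.64, 0.0, -0.001]
contact_force: [3.4, 0.9, 0.1]
grip_width: 13.0
grasp_force: 32.9
```

>>> {"fn": "jog_arm", "kwargs": {
  "steps": [
    [-1,0.0001,0.0044,0,0,0,-0.06],
    [-1,0.0005,0.0089,0,0,0,-0.12],
    [-1,0.0005,0.0089,0,0,0,-0.12],
    [-1,0.0005,0.0089,0,0,0,-0.12],
    [-1,0.0005,0.0089,0,0,0,-0.12],
    [-1,0.0005,0.0089,0,0,0,-0.12],
    [-1,0.0005,0.0089,0,0,0,-0.12],
    [-1,0.0005,0.0089,0,0,0,-0.12]
  ]
}}

```text
clock: 19.82
ee_pos: [599.6, 79.7, 98.0]
orientation: [0.971, -0.24, 0.001, 0.0]
contact_force: [5.1, -2.3, -2.1]
grip_width: 12.7
grasp_force: 32.5
```

```bash
python3 -c "
from h import *
s,R,p=pose(); th=p+np.pi/2; print(665.3-74*np.sin(th),45.1+74*np.cos(th)); plan(591.3,46,98,-0.01)"
```

```text
599.8073491392997 79.5486963938903
t 19.8 pos [599.6  79.7  98. ] psi -0.484 q6 0.70 grip 12.7 gf 32.5 F [ 5.1 -2.3 -2.1]
turn z -0.474 then tool shift mm [-8.  33.7 -0. ] tilt [ 0.002 -0.    -1.   ]
```

>>> {"fn": "jog_arm", "kwargs": {
  "steps": [
    [-1,0.0005,0.0089,0,0,0,-0.12],
    [-1,0.0005,0.0089,0,0,0,-0.12],
    [-1,0.0005,0.0089,0,0,0,-0.12],
    [-1,0.0004,0.0074,0,0,0,-0.1],
    [-1,0,0,0,0,0,0],
    [-1,0,0,0,0,0,0]
  ]
}}

```text
clock: 20.32
ee_pos: [590.9, 46.7, 98.0]
orientation: [1.0, -0.016, 0.001, 0.0]
contact_force: [4.2, -2.6, -0.4]
grip_width: 12.7
grasp_force: 32.7
```

>>> {"fn": "jog_arm", "kwargs": {
  "steps": [
    [-1,0,0.0022,0,0,0,-0.03],
    [-1,0,0,0,0,0,0],
    [-1,0,0,0,0,0,0]
  ]
}}

```text
clock: 20.57
ee_pos: [590.9, 45.3, 98.0]
orientation: [1.0, -0.001, 0.001, 0.0]
contact_force: [4.1, -2.7, -0.5]
grip_width: 12.9
grasp_force: 32.9
```

>>> {"fn": "jog_arm", "kwargs": {
  "steps": [
    [-1,0,0.0022,0,0,0,-0.03],
    [-1,0,0,0,0,0,0],
    [-1,0,0,0,0,0,0]
  ]
}}

```text
clock: 20.82
ee_pos: [590.9, 45.2, 98.0]
orientation: [1.0, 0.014, 0.001, -0.002]
contact_force: [2.9, 3.0, 0.5]
grip_width: 13.0
grasp_force: 37.3
```

```bash
python3 -c "
from h import *
plan(591.3,46,98,-0.01)"
```

```text
t 20.8 pos [590.9  45.2  98. ] psi 0.028 q6 1.26 grip 13.0 gf 37.3 F [2.9 3.  0.5]
turn z 0.038 then tool shift mm [ 0.4 -0.8 -0. ] tilt [ 0.002 -0.003 -1.   ]
```

At the open stop: force flipped and position is blocked. Release, lift, shut the fingers and go above the cap.

>>> {"fn": "jog_arm", "kwargs": {
  "steps": [
    [0,0,0,0,0,0,0],
    [0,0,0,0,0,0,0],
    [0,0,0,0,0,0,0],
    [0,0,0,-0.02,0,0,0],
    [0,0,0,-0.025,0,0,0],
    [0,0,0,-0.025,0,0,0],
    [0,0,0,-0.025,0,0,0],
    [0,0,0,-0.025,0,0,0],
    [0,0,0,-0.025,0,0,0],
    [0,0,0,-0.01,0,0,0]
  ]
}}

```text
clock: 21.65
ee_pos: [591.0, 43.0, 256.4]
orientation: [1.0, 0.015, 0.002, 0.0]
contact_force: [0.7, 0.8, 1.4]
grip_width: 42.5
grasp_force: 0.0
```

>>> {"fn": "jog_arm", "kwargs": {
  "steps": [
    [-1,0.001,0.015,0,0,0,0],
    [-1,0.001,0.022,0,0,0,0],
    [-1,0,0.022,0,0,0,0],
    [-1,0,0.022,0,0,0,0],
    [-1,0,0.016,0,0,0,0],
    [-1,0,0.008,0,0,0,0],
    [-1,0,0,0,0,0,0],
    [-1,0,0,0,0,0,0],
    [-1,0,0,0,0,0,0],
    [-1,0,0,0,0,0,0]
  ]
}}

```text
clock: 22.48
ee_pos: [595.5, -60.5, 252.5]
orientation: [1.0, 0.016, -0.0, -0.0]
contact_force: [-1.3, 1.0, 0.1]
grip_width: -0.2
grasp_force: 0.0
```

```bash
python3 -c "
from h import *
plan(596.3,-59.3,205); moved('s3','scene',{'stupa':(264,215,36,40)}) ; b=snap('side','d6')
A=cv2.imread('pics/chk_scene.png')[160:320,240:420];B=cv2.imread('pics/d6.png')[140:300,210:390]
r=lambda I:cv2.resize(I,(400,355),interpolation=cv2.INTER_CUBIC)
cv2.imwrite('pics/c6.png',np.hstack([r(A),r(B)]))"
```

```text
t 22.5 pos [595.5 -60.5 252.5] psi 0.031 q6 1.44 grip -0.2 gf 0.0 F [-1.3  1.   0.1]
turn z 0.000 then tool shift mm [ 0.9 -1.2 47.5] tilt [-0. -0. -1.]
scene stupa shift 0 0 score 0.51
```

View pics/c6.png

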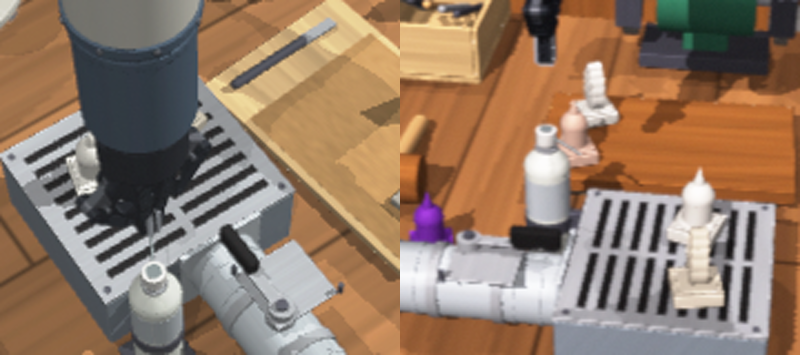

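The damper handle points back to the box (crop (240,250) left, (535,237) right), both carvings are on the grille, and the fingertips hang over the cap. I'll press with force feedback.

>>> {"fn": "jog_arm", "kwargs": {
  "steps": [
    [-1,0.001,-0.001,0.01,0,0,0],
    [-1,0,0,0.015,0,0,0],
    [-1,0,0,0.012,0,0,0],
    [-1,0,0,0.008,0,0,0],
    [-1,0,0,0.003,0,0,0],
    [-1,0,0,0,0,0,0]
  ]
}}

```text
clock: 23.08
ee_pos: [596.0, -60.4, 203.6]
orientation: [1.0, 0.015, -0.001, 0.0]
contact_force: [-0.1, 0.5, 0.7]
grip_width: 0.1
grasp_force: 0.0
```

>>> {"fn": "jog_arm", "kwargs": {
  "steps": [
    [-1,0,0,0.003,0,0,0],
    [-1,0,0,0.003,0,0,0],
    [-1,0,0,0,0,0,0]
  ]
}}

```text
clock: 23.33
ee_pos: [596.4, -60.4, 198.4]
orientation: [1.0, 0.015, -0.0, -0.0]
contact_force: [0.6, -0.6, -0.3]
grip_width: 0.1
grasp_force: 0.0
```

```bash
python3 -c "
from h import *
plan(596.3,-59.3,195); b=load('d6')
for z in (252,262,272,282,292): print(z,proj(b,[595.5,-60.5,z]))
print(proj(b,[596,-60,198]))"
```

```text
t 23.3 pos [596.4 -60.4 198.4] psi 0.030 q6 1.44 grip 0.1 gf 0.0 F [ 0.6 -0.6 -0.3]
turn z 0.000 then tool shift mm [-0.1 -1.1  3.4] tilt [-0. -0. -1.]
252 [275.37419738 178.76150933]
262 [275.26724102 175.10792213]
272 [275.15934911 171.42237701]
282 [275.05050932 167.70445282]
292 [274.94070911 163.95372097]
[275.70166123 198.04472311]
```

>>> {"fn": "jog_arm", "kwargs": {
  "steps": [
    [-1,0,-0.001,0.004,0,0,0],
    [-1,0,0,0.004,0,0,0],
    [-1,0,0,0,0,0,0]
  ]
}}

```text
clock: 23.58
ee_pos: [595.9, -59.4, 189.6]
orientation: [1.0, 0.015, -0.001, -0.0]
contact_force: [0.7, -0.8, -0.2]
grip_width: -0.3
grasp_force: 0.0
```

>>> {"fn": "jog_arm", "kwargs": {
  "steps": [
    [-1,0,0,0.003,0,0,0],
    [-1,0,0,0.003,0,0,0],
    [-1,0,0,0,0,0,0]
  ]
}}

```text
clock: 23.83
ee_pos: [596.1, -59.5, 183.8]
orientation: [1.0, 0.015, -0.001, -0.0]
contact_force: [-0.3, 0.5, -1.0]
grip_width: -0.0
grasp_force: 0.0
```

>>> {"fn": "jog_arm", "kwargs": {
  "steps": [
    [-1,0,0,0.002,0,0,0],
    [-1,0,0,0.002,0,0,0],
    [-1,0,0,0,0,0,0]
  ]
}}

```text
clock: 24.08
ee_pos: [596.2, -59.5, 180.1]
orientation: [1.0, 0.015, -0.0, -0.0]
contact_force: [-0.9, -0.2, -0.3]
grip_width: -0.2
grasp_force: 0.0
```

>>> {"fn": "jog_arm", "kwargs": {
  "steps": [
    [-1,0,0,0.002,0,0,0],
    [-1,0,0,0.002,0,0,0],
    [-1,0,0,0,0,0,0]
  ]
}}

```text
clock: 24.33
ee_pos: [596.2, -59.5, 176.1]
orientation: [1.0, 0.015, -0.0, -0.0]
contact_force: [-0.1, -0.4, -0.3]
grip_width: -0.2
grasp_force: 0.0
```

>>> {"fn": "jog_arm", "kwargs": {
  "steps": [
    [-1,0,0,0.002,0,0,0],
    [-1,0,0,0.001,0,0,0],
    [-1,0,0,0,0,0,0]
  ]
}}

```text
clock: 24.58
ee_pos: [596.3, -59.5, 173.3]
orientation: [1.0, 0.015, -0.0, -0.0]
contact_force: [-0.4, 0.1, -0.5]
grip_width: -0.0
grasp_force: 0.0
```

>>> {"fn": "jog_arm", "kwargs": {
  "steps": [
    [-1,0,0,0.001,0,0,0],
    [-1,0,0,0.001,0,0,0],
    [-1,0,0,0,0,0,0]
  ]
}}

```text
clock: 24.83
ee_pos: [596.3, -59.5, 171.4]
orientation: [1.0, 0.015, -0.0, -0.0]
contact_force: [-1.0, 0.2, -0.2]
grip_width: -0.4
grasp_force: 0.0
```

```bash
python3 -c "
from h import *
a=snap('scene','s7'); b=snap('side','d7'); w=snap('wrist','w7')
A=cv2.imread('pics/s7.png')[235:325,260:350];B=cv2.imread('pics/d7.png')[150:240,230:320]
r=lambda I:cv2.resize(I,(400,400),interpolation=cv2.INTER_CUBIC)
W=cv2.resize(cv2.imread('pics/w7.png'),(267,200))
I=np.zeros((600,800,3),np.uint8); I[:400]=np.hstack([r(A),r(B)]); I[400:,:267]=W; cv2.imwrite('pics/c7.png',I)
print((proj(a,[596.3,-59.5,171.4])-[260,235])*400/90,(proj(b,[596.3,-59.5,171.4])-[230,150])*400/90,(proj(a,[596.3,-59.5,200])-[260,235])*400/90,(proj(b,[596.3,-59.5,200])-[230,150])*400/90)"
```

```text
[218.77141    236.32504007] [203.63964946 254.56952446] [216.72339583 208.30779749] [202.33911788 210.86242017]
```

View pics/c7.png

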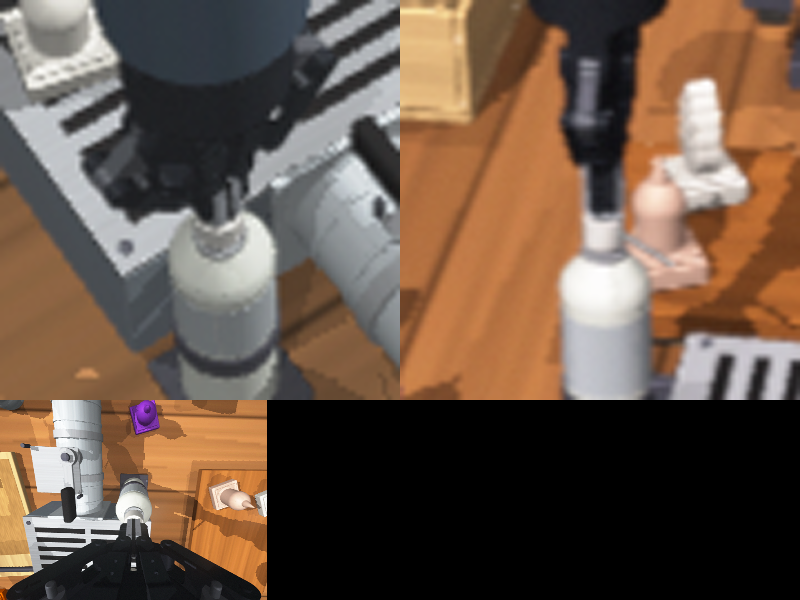

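The fingertips are right at the cap top (right crop (603,217)), central in both views. The real tips sit about 27 mm above the reported TCP. Pressing now.

>>> {"fn": "jog_arm", "kwargs": {
  "steps": [
    [-1,0,0,0.003,0,0,0],
    [-1,0,0,0.003,0,0,0],
    [-1,0,0,0.003,0,0,0],
    [-1,0,0,0,0,0,0]
  ]
}}

```text
clock: 25.32
ee_pos: [596.9, -59.6, 163.5]
orientation: [1.0, 0.015, 0.001, 0.0]
contact_force: [-1.7, 2.2, 9.1]
grip_width: 0.1
grasp_force: 4.1
```

>>> {"fn": "jog_arm", "kwargs": {
  "steps": [
    [-1,0,0,0.001,0,0,0],
    [-1,0,0,0.001,0,0,0]
  ]
}}

```text
clock: 25.48
ee_pos: [597.0, -59.7, 162.8]
orientation: [1.0, 0.015, 0.001, 0.0]
contact_force: [-5.3, 2.0, 14.5]
grip_width: 0.4
grasp_force: 7.5
```

>>> {"fn": "jog_arm", "kwargs": {
  "steps": [
    [-1,0,0,0,0,0,0],
    [-1,0,0,0,0,0,0],
    [-1,0,0,0,0,0,0],
    [-1,0,0,0,0,0,0],
    [-1,0,0,0,0,0,0],
    [-1,0,0,0,0,0,0],
    [-1,0,0,0,0,0,0],
    [-1,0,0,0,0,0,0]
  ]
}}

```text
clock: 26.15
ee_pos: [596.9, -59.6, 162.9]
orientation: [1.0, 0.015, 0.002, 0.0]
contact_force: [-3.0, 2.6, 10.5]
grip_width: -0.2
grasp_force: 5.4
```

>>> {"fn": "jog_arm", "kwargs": {
  "steps": [
    [-1,0,0,0,0,0,0],
    [-1,0,0,0,0,0,0],
    [-1,0,0,0,0,0,0],
    [-1,0,0,-0.02,0,0,0],
    [-1,0,0,-0.025,0,0,0],
    [-1,0,0,-0.025,0,0,0],
    [-1,0,0,-0.02,0,0,0],
    [-1,0,0,-0.005,0,0,0],
    [-1,0,0,0,0,0,0]
  ]
}}

```text
clock: 26.9
ee_pos: [597.2, -59.5, 257.1]
orientation: [1.0, 0.015, 0.002, -0.0]
contact_force: [-0.8, 0.2, -0.2]
grip_width: -0.3
grasp_force: 0.0
```

```bash
python3 -c "
from h import *
plan(415,88,255,-1.36); moved('d6','side',{'stupa':(325,210,34,44),'leaf':(328,236,34,46)})
"
```

```text
t 26.9 pos [597.2 -59.5 257.1] psi 0.030 q6 1.44 grip -0.3 gf 0.0 F [-0.8  0.2 -0.2]
turn z 1.390 then tool shift mm [-182.4  147.3    1.5] tilt [ 0.003 -0.    -1.   ]
side stupa shift 0 -6 score 0.84
side leaf shift 0 0 score 0.87
```

>>> {"fn": "jog_arm", "kwargs": {
  "steps": [
    [-0.2,0,0,0,0,0,0.12],
    [-0.2,0,0,0,0,0,0.12],
    [-0.2,0,0,0,0,0,0.12],
    [-0.2,0,0,0,0,0,0.12],
    [-0.2,0,0,0,0,0,0.12],
    [-0.2,0,0,0,0,0,0.12],
    [-0.2,0,0,0,0,0,0.12],
    [-0.2,0,0,0,0,0,0.12],
    [-0.2,0,0,0,0,0,0.12],
    [-0.2,0,0,0,0,0,0.12]
  ]
}}

```text
clock: 27.78
ee_pos: [595.7, -59.4, 253.4]
orientation: [0.832, -0.555, -0.002, 0.001]
contact_force: [0.6, -0.4, 0.2]
grip_width: 34.0
grasp_force: 0.0
```

>>> {"fn": "jog_arm", "kwargs": {
  "steps": [
    [0.3,0,0,0,0,0,0.12],
    [0.3,0,0,0,0,0,0.07],
    [0.3,-0.018,0.015,0,0,0,0],
    [0.3,-0.022,0.018,0,0,0,0],
    [0.3,-0.022,0.018,0,0,0,0],
    [0.3,-0.022,0.018,0,0,0,0],
    [0.3,-0.022,0.018,0,0,0,0],
    [0.3,-0.022,0.018,0,0,0,0],
    [0.3,-0.022,0.018,0,0,0,0],
    [0.3,-0.022,0.018,0,0,0,0]
  ]
}}

```text
clock: 28.62
ee_pos: [420.5, 79.5, 253.7]
orientation: [0.778, -0.629, -0.001, 0.001]
contact_force: [-0.8, -0.4, -0.6]
grip_width: 55.4
grasp_force: 0.0
```

>>> {"fn": "jog_arm", "kwargs": {
  "steps": [
    [0.3,-0.01,0.006,0,0,0,0],
    [0.3,0,0,0,0,0,0],
    [0.3,0,0,0,0,0,0]
  ]
}}

```text
clock: 28.87
ee_pos: [413.9, 87.7, 254.5]
orientation: [0.778, -0.628, -0.0, 0.001]
contact_force: [0.8, -0.3, -0.1]
grip_width: 55.9
grasp_force: 0.0
```

```bash
python3 -c "
from h import *
plan(415,88,150,-1.36); moved('d6','side',{'stupa':(325,210,34,44),'leaf':(328,236,34,46)})
import pickle,shutil
a=snap('scene','s8');b=snap('side','d8')
d=pickle.load(open('pics/chk_scene.pkl','rb'))
A=cv2.imread('pics/s8.png')[170:300,230:375];B=cv2.imread('pics/d8.png')[185:315,265:410]
r=lambda I:cv2.resize(I,None,fx=2.75,fy=2.75,interpolation=cv2.INTER_CUBIC)
cv2.imwrite('pics/c8.png',np.hstack([r(A),r(B)]))"
```

```text
t 28.9 pos [413.9  87.7 254.5] psi -1.358 q6 -0.37 grip 55.9 gf 0.0 F [ 0.8 -0.3 -0.1]
turn z 0.002 then tool shift mm [ -0.   -1.3 104.5] tilt [ 0.     0.002 -1.   ]
side stupa shift 0 -6 score 0.84
side leaf shift 0 0 score 0.86
```

View pics/c8.png

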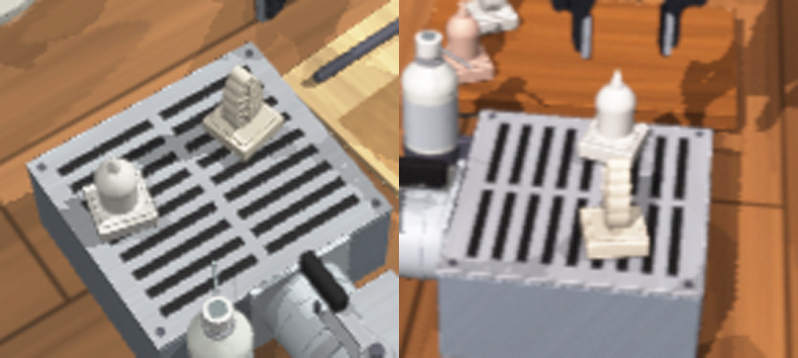

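The stupa was knocked slightly (tips at crop (117,160) and (616,70)) but is still upright on the grille; the leaf is unchanged. Re-measuring both.

```bash
python3 -c "
from h import *
np.set_printoptions(precision=1,suppress=True)
a=load('s8');b=load('d8')
A=lambda u,v:(230+u/2.75,170+v/2.75);B=lambda u,v:(265+(u-399)/2.75,185+v/2.75)
print('stupa',tri(a,A(117,160),b,B(616,70)),'leaf',tri(a,A(240,67),b,B(617,158)))
print([onz(a,A(*p),116) for p in ((84,190),(100,228),(157,210))],[onz(b,B(*p),116) for p in ((648,128),(579,142),(624,152))])
print('leaf pl',[onz(a,A(*p),116) for p in ((205,125),(240,150),(283,118))],[onz(b,B(*p),116) for p in ((582,235),(648,230),(580,208),(645,207))])
"
```

```text
stupa [427.1 -46.3 184.3] leaf [413.   88.5 187.3]
[array([397.5, -66.7, 116. ]), array([437.8, -75.4, 116. ]), array([450.6, -26.2, 116. ])] [array([393.6, -61. , 116. ]), array([454.5, -29.9, 116. ]), array([412.9, -19.9, 116. ])]
leaf pl [array([401.1,  55.9, 116. ]), array([440.7,  66.2, 116. ]), array([434.6, 116.3, 116. ])] [array([439.5, 104.7, 116. ]), array([385. ,  90.5, 116. ]), array([444.5,  68. , 116. ]), array([389.4,  59. , 116. ])]
```

Stupa is now at about (425.5,−46.3). The pads gripped high before because of the 27 mm tip offset, so I'll grip lower this time (TCP 104). Leaf first.

>>> {"fn": "jog_arm", "kwargs": {
  "steps": [
    [0.3,0,-0.001,0.01,0,0,0],
    [0.3,0,0,0.02,0,0,0],
    [0.3,0,0,0.02,0,0,0],
    [0.3,0,0,0.02,0,0,0],
    [0.3,0,0,0.02,0,0,0],
    [0.3,0,0,0.02,0,0,0],
    [0.3,0,0,0.02,0,0,0],
    [0.3,0,0,0.015,0,0,0],
    [0.3,0,0,0.005,0,0,0],
    [0.3,0,0,0,0,0,0]
  ],
  "grip_force": 50
}}

```text
clock: 29.85
ee_pos: [414.9, 86.8, 104.2]
orientation: [0.777, -0.629, -0.001, 0.002]
contact_force: [-0.2, -0.0, 0.3]
grip_width: 55.6
grasp_force: 0.0
```

>>> {"fn": "jog_arm", "kwargs": {
  "steps": [
    [-1,0,0,0,0,0,0],
    [-1,0,0,0,0,0,0],
    [-1,0,0,0,0,0,0],
    [-1,0,0,0,0,0,0],
    [-1,0,0,0,0,0,0],
    [-1,0,0,0,0,0,0],
    [-1,0,0,0,0,0,0],
    [-1,0,0,0,0,0,0]
  ]
}}

```text
clock: 30.52
ee_pos: [416.0, 88.0, 106.4]
orientation: [0.778, -0.629, 0.0, -0.001]
contact_force: [-2.3, 0.2, 5.8]
grip_width: 17.5
grasp_force: 51.7
```

>>> {"fn": "jog_arm", "kwargs": {
  "steps": [
    [-1,0,0,-0.01,0,0,0],
    [-1,0,0,-0.02,0,0,0],
    [-1,0,0,-0.025,0,0,0],
    [-1,0,0,-0.025,0,0,0],
    [-1,0,0,-0.025,0,0,0],
    [-1,0,0,-0.025,0,0,0],
    [-1,0,0,-0.02,0,0,0],
    [-1,0,0,-0.005,0,0,0],
    [-1,0,0,0,0,0,0]
  ]
}}

```text
clock: 31.27
ee_pos: [415.8, 88.4, 260.9]
orientation: [0.778, -0.629, -0.0, -0.001]
contact_force: [0.1, -0.1, -4.2]
grip_width: 17.6
grasp_force: 50.8
```

```bash
python3 -c "
from h import *
plan(410,-268,255,-1.36)"
```

```text
t 31.3 pos [415.8  88.4 260.9] psi -1.360 q6 -0.37 grip 17.6 gf 50.8 F [ 0.1 -0.1 -4.2]
turn z 0.000 then tool shift mm [347.3  80.3   5.4] tilt [-0.001 -0.001 -1.   ]
```

>>> {"fn": "jog_arm", "kwargs": {
  "steps": [
    [-1,0.014,0.0035,0,0,0,0],
    [-1,0.026,0.006,0,0,0,0],
    [-1,0.026,0.006,0,0,0,0],
    [-1,0.026,0.006,0,0,0,0],
    [-1,0.026,0.006,0,0,0,0],
    [-1,0.026,0.006,0,0,0,0],
    [-1,0.026,0.006,0,0,0,0],
    [-1,0.026,0.006,0,0,0,0],
    [-1,0.026,0.006,0,0,0,0],
    [-1,0.026,0.006,0,0,0,0]
  ]
}}

```text
clock: 32.1
ee_pos: [410.0, -167.4, 258.1]
orientation: [0.778, -0.629, -0.002, 0.001]
contact_force: [0.9, -0.1, -4.2]
grip_width: 17.7
grasp_force: 50.5
```

>>> {"fn": "jog_arm", "kwargs": {
  "steps": [
    [-1,0.026,0.006,0,0,0,0],
    [-1,0.026,0.006,0,0,0,0],
    [-1,0.026,0.006,0,0,0,0],
    [-1,0.026,0.006,0,0,0,0],
    [-1,0.026,0.006,0,0,0,0],
    [-1,0.026,0.006,0,0,0,0],
    [-1,0.026,0.006,0,0,0,0],
    [-1,0.007,0.001,0,0,0,0],
    [-1,0,0,0,0,0,0],
    [-1,0,0,0,0,0,0]
  ]
}}

```text
clock: 32.93
ee_pos: [408.2, -359.9, 258.3]
orientation: [0.777, -0.629, -0.002, -0.0]
contact_force: [-0.6, 1.1, -4.3]
grip_width: 17.5
grasp_force: 50.6
```

```bash
python3 -c "
from h import *
plan(410,-360,52,-1.36); moved('s0','scene',{'dl':(170,360,44,40),'ds':(220,340,40,36)})"
```

```text
t 32.9 pos [ 408.2 -359.9  258.3] psi -1.361 q6 0.65 grip 17.5 gf 50.6 F [-0.6  1.1 -4.3]
turn z -0.001 then tool shift mm [  1.1  -2.2 206.3] tilt [-0.003  0.002 -1.   ]
scene dl shift 0 0 score 1.00
scene ds shift 0 0 score 0.96
```

>>> {"fn": "jog_arm", "kwargs": {
  "steps": [
    [-1,0.001,-0.002,0.015,0,0,0],
    [-1,0,0,0.025,0,0,0],
    [-1,0,0,0.025,0,0,0],
    [-1,0,0,0.025,0,0,0],
    [-1,0,0,0.025,0,0,0],
    [-1,0,0,0.025,0,0,0],
    [-1,0,0,0.025,0,0,0],
    [-1,0,0,0.025,0,0,0],
    [-1,0,0,0.012,0,0,0],
    [-1,0,0,0,0,0,0]
  ]
}}

```text
clock: 33.82
ee_pos: [408.8, -358.3, 55.2]
orientation: [0.778, -0.628, -0.003, 0.0]
contact_force: [-0.9, 0.4, -3.0]
grip_width: 17.6
grasp_force: 50.4
```

>>> {"fn": "jog_arm", "kwargs": {
  "steps": [
    [-1,0,0,0.002,0,0,0],
    [-1,0,0,0,0,0,0],
    [-1,0,0,0,0,0,0]
  ]
}}

```text
clock: 34.07
ee_pos: [412.0, -361.3, 58.0]
orientation: [0.778, -0.628, 0.001, -0.0]
contact_force: [-0.1, 0.2, -4.0]
grip_width: 17.5
grasp_force: 50.5
```

>>> {"fn": "jog_arm", "kwargs": {
  "steps": [
    [-1,0,0,0.001,0,0,0],
    [-1,0,0,0.001,0,0,0],
    [-1,0,0,0,0,0,0]
  ]
}}

```text
clock: 34.32
ee_pos: [411.1, -361.1, 54.9]
orientation: [0.778, -0.629, 0.0, -0.0]
contact_force: [0.3, -0.9, -3.6]
grip_width: 17.5
grasp_force: 50.5
```

>>> {"fn": "jog_arm", "kwargs": {
  "steps": [
    [-1,0,0,0.002,0,0,0],
    [-1,0,0,0.002,0,0,0],
    [-1,0,0,0.001,0,0,0],
    [-1,0,0,0,0,0,0]
  ]
}}

```text
clock: 34.65
ee_pos: [410.7, -360.9, 49.1]
orientation: [0.778, -0.629, -0.0, 0.0]
contact_force: [1.3, 0.4, -4.3]
grip_width: 17.5
grasp_force: 50.5
```

>>> {"fn": "jog_arm", "kwargs": {
  "steps": [
    [-1,0,0,0.001,0,0,0],
    [-1,0,0,0.001,0,0,0],
    [-1,0,0,0,0,0,0]
  ]
}}

```text
clock: 34.9
ee_pos: [410.8, -361.0, 47.4]
orientation: [0.778, -0.629, -0.0, 0.0]
contact_force: [1.1, -0.0, -3.7]
grip_width: 17.6
grasp_force: 50.5
```

>>> {"fn": "jog_arm", "kwargs": {
  "steps": [
    [-1,0,0,0.001,0,0,0],
    [-1,0,0,0,0,0,0]
  ]
}}

```text
clock: 35.07
ee_pos: [411.0, -361.1, 46.6]
orientation: [0.778, -0.629, 0.0, 0.0]
contact_force: [-1.0, -0.0, -2.8]
grip_width: 17.3
grasp_force: 50.6
```

>>> {"fn": "jog_arm", "kwargs": {
  "steps": [
    [-1,0,0,0.001,0,0,0],
    [-1,0,0,0,0,0,0],
    [-1,0,0,0,0,0,0]
  ]
}}

```text
clock: 35.32
ee_pos: [411.0, -361.2, 46.5]
orientation: [0.778, -0.629, 0.0, 0.0]
contact_force: [-2.7, 2.1, 5.2]
grip_width: 17.4
grasp_force: 51.7
```

Contact made. Release and lift.

>>> {"fn": "jog_arm", "kwargs": {
  "steps": [
    [-0.3,0,0,0,0,0,0],
    [0,0,0,0,0,0,0],
    [0.3,0,0,0,0,0,0],
    [0.3,0,0,-0.005,0,0,0],
    [0.3,0,0,-0.02,0,0,0],
    [0.3,0,0,-0.025,0,0,0],
    [0.3,0,0,-0.03,0,0,0],
    [0.3,0,0,-0.03,0,0,0],
    [0.3,0,0,-0.03,0,0,0],
    [0.3,0,0,-0.03,0,0,0]
  ]
}}

```text
clock: 36.15
ee_pos: [410.8, -361.1, 217.6]
orientation: [0.778, -0.629, 0.0, 0.0]
contact_force: [1.9, -1.4, -0.4]
grip_width: 55.0
grasp_force: 0.0
```

>>> {"fn": "jog_arm", "kwargs": {
  "steps": [
    [0.3,0,0,-0.025,0,0,0],
    [0.3,0,0,-0.015,0,0,0],
    [0.3,0,0,0,0,0,0]
  ]
}}

```text
clock: 36.4
ee_pos: [412.2, -362.4, 260.2]
orientation: [0.778, -0.629, 0.004, -0.0]
contact_force: [0.8, 0.3, 0.4]
grip_width: 55.5
grasp_force: 0.0
```

```bash
python3 -c "
from h import *
plan(425.5,-46.3,250,-1.36); moved('d8','side',{'stupa':(330,209,32,34)}); moved('s8','scene',{'stupa':(258,222,32,34)})"
```

```text
t 36.4 pos [ 412.2 -362.4  260.2] psi -1.360 q6 0.65 grip 55.5 gf 0.0 F [0.8 0.3 0.4]
turn z 0.000 then tool shift mm [-306.4  -79.1    8.8] tilt [ 0.006 -0.005 -1.   ]
side stupa shift 0 0 score 1.00
scene stupa shift 0 0 score 0.98
```

>>> {"fn": "jog_arm", "kwargs": {
  "steps": [
    [0.5,-0.016,-0.004,0,0,0,0],
    [0.5,-0.026,-0.007,0,0,0,0],
    [0.5,-0.026,-0.007,0,0,0,0],
    [0.5,-0.026,-0.007,0,0,0,0],
    [0.5,-0.026,-0.007,0,0,0,0],
    [0.5,-0.026,-0.007,0,0,0,0],
    [0.5,-0.026,-0.007,0,0,0,0],
    [0.5,-0.026,-0.007,0,0,0,0],
    [0.5,-0.026,-0.007,0,0,0,0],
    [0.5,-0.026,-0.007,0,0,0,0]
  ]
}}

```text
clock: 37.33
ee_pos: [423.2, -101.2, 254.4]
orientation: [0.778, -0.629, -0.001, 0.001]
contact_force: [0.8, -0.4, 0.9]
grip_width: 63.8
grasp_force: 0.0
```

>>> {"fn": "jog_arm", "kwargs": {
  "steps": [
    [0.5,-0.026,-0.006,0,0,0,0],
    [0.5,-0.02,-0.004,0,0,0,0],
    [0.5,-0.01,-0.002,0,0,0,0],
    [0.5,0,0,0,0,0,0],
    [0.5,0,0,0,0,0,0],
    [0.5,0,0,0,0,0,0]
  ]
}}

```text
clock: 37.83
ee_pos: [423.9, -45.9, 255.2]
orientation: [0.777, -0.629, -0.0, 0.0]
contact_force: [-0.6, 0.8, -0.8]
grip_width: 63.9
grasp_force: 0.0
```

```bash
python3 -c "
from h import *
plan(425.5,-46.3,104,-1.36)"
```

```text
t 37.8 pos [423.9 -45.9 255.2] psi -1.360 q6 -0.05 grip 63.9 gf 0.0 F [-0.6  0.8 -0.8]
turn z -0.000 then tool shift mm [  0.6  -1.7 151.1] tilt [ 0.     0.001 -1.   ]
```

>>> {"fn": "jog_arm", "kwargs": {
  "steps": [
    [0.5,0.0005,-0.0015,0.01,0,0,0],
    [0.5,0,0,0.02,0,0,0],
    [0.5,0,0,0.02,0,0,0],
    [0.5,0,0,0.02,0,0,0],
    [0.5,0,0,0.02,0,0,0],
    [0.5,0,0,0.02,0,0,0],
    [0.5,0,0,0.02,0,0,0],
    [0.5,0,0,0.015,0,0,0],
    [0.5,0,0,0.007,0,0,0],
    [0.5,0,0,0,0,0,0]
  ]
}}

```text
clock: 38.67
ee_pos: [424.4, -46.5, 102.1]
orientation: [0.777, -0.629, -0.001, 0.001]
contact_force: [0.1, 0.4, 0.5]
grip_width: 63.9
grasp_force: 0.0
```

>>> {"fn": "jog_arm", "kwargs": {
  "steps": [
    [-1,0,0,0,0,0,0],
    [-1,0,0,0,0,0,0],
    [-1,0,0,0,0,0,0],
    [-1,0,0,0,0,0,0],
    [-1,0,0,0,0,0,0],
    [-1,0,0,0,0,0,0],
    [-1,0,0,0,0,0,0],
    [-1,0,0,0,0,0,0]
  ]
}}

```text
clock: 39.33
ee_pos: [426.5, -45.7, 104.9]
orientation: [0.778, -0.629, 0.001, -0.001]
contact_force: [-1.0, -0.7, 6.0]
grip_width: 32.6
grasp_force: 50.4
```

>>> {"fn": "jog_arm", "kwargs": {
  "steps": [
    [-1,0,0,-0.01,0,0,0],
    [-1,0,0,-0.02,0,0,0],
    [-1,0,0,-0.025,0,0,0],
    [-1,0,0,-0.025,0,0,0],
    [-1,0,0,-0.025,0,0,0],
    [-1,0,0,-0.02,0,0,0],
    [-1,0,0,-0.01,0,0,0],
    [-1,0,0,0,0,0,0]
  ]
}}

```text
clock: 40.0
ee_pos: [426.8, -45.2, 240.7]
orientation: [0.778, -0.629, 0.001, -0.002]
contact_force: [-0.3, -0.5, -3.1]
grip_width: 32.6
grasp_force: 50.4
```

```bash
python3 -c "
from h import *
plan(410,-258,230,-1.36)"
```

```text
t 40.0 pos [426.8 -45.2 240.7] psi -1.360 q6 -0.05 grip 32.6 gf 50.4 F [-0.3 -0.5 -3.1]
turn z 0.000 then tool shift mm [204.6  61.   10.5] tilt [-0.    -0.005 -1.   ]
```

>>> {"fn": "jog_arm", "kwargs": {
  "steps": [
    [-1,0.014,0.004,0,0,0,0],
    [-1,0.025,0.0075,0,0,0,0],
    [-1,0.025,0.0075,0,0,0,0],
    [-1,0.025,0.0075,0,0,0,0],
    [-1,0.025,0.0075,0,0,0,0],
    [-1,0.025,0.0075,0,0,0,0],
    [-1,0.025,0.0075,0,0,0,0],
    [-1,0.025,0.007,0,0,0,0],
    [-1,0.017,0.005,0,0,0,0],
    [-1,0.008,0.002,0,0,0,0]
  ]
}}

```text
clock: 40.83
ee_pos: [407.9, -269.3, 236.7]
orientation: [0.777, -0.63, -0.002, 0.0]
contact_force: [-1.4, -0.1, -3.3]
grip_width: 32.6
grasp_force: 50.3
```

>>> {"fn": "jog_arm", "kwargs": {
  "steps": [
    [-1,0,0,0,0,0,0],
    [-1,0,0,0.01,0,0,0],
    [-1,0,0,0.02,0,0,0],
    [-1,0,0,0.025,0,0,0],
    [-1,0,0,0.025,0,0,0],
    [-1,0,0,0.025,0,0,0],
    [-1,0,0,0.025,0,0,0],
    [-1,0,0,0.02,0,0,0],
    [-1,0,0,0.015,0,0,0],
    [-1,0,0,0.01,0,0,0]
  ]
}}

```text
clock: 41.67
ee_pos: [407.4, -265.9, 60.8]
orientation: [0.778, -0.628, -0.002, 0.0]
contact_force: [-0.1, 0.1, -2.0]
grip_width: 32.6
grasp_force: 50.3
```

>>> {"fn": "jog_arm", "kwargs": {
  "steps": [
    [-1,0,0,0,0,0,0],
    [-1,0,0,0,0,0,0],
    [-1,0,0,0,0,0,0]
  ]
}}

```text
clock: 41.92
ee_pos: [409.4, -267.5, 64.2]
orientation: [0.778, -0.628, 0.001, -0.0]
contact_force: [0.2, 0.3, -2.2]
grip_width: 32.6
grasp_force: 50.3
```

```bash
python3 -c "
from h import *
plan(410,-268,45,-1.36)"
```

```text
t 41.9 pos [ 409.4 -267.5   64.2] psi -1.359 q6 0.47 grip 32.6 gf 50.3 F [ 0.2  0.3 -2.2]
turn z 0.001 then tool shift mm [ 0.6 -0.5 19.2] tilt [ 0.001 -0.001 -1.   ]
```

>>> {"fn": "jog_arm", "kwargs": {
  "steps": [
    [-1,0,0,0.004,0,0,0],
    [-1,0,0,0.005,0,0,0],
    [-1,0,0,0.004,0,0,0],
    [-1,0,0,0.002,0,0,0],
    [-1,0,0,0,0,0,0],
    [-1,0,0,0,0,0,0]
  ]
}}

```text
clock: 42.42
ee_pos: [408.8, -268.0, 48.5]
orientation: [0.778, -0.629, -0.0, 0.0]
contact_force: [0.9, 0.3, -3.0]
grip_width: 32.7
grasp_force: 50.3
```

>>> {"fn": "jog_arm", "kwargs": {
  "steps": [
    [-1,0,0,0.001,0,0,0],
    [-1,0,0,0.001,0,0,0],
    [-1,0,0,0,0,0,0]
  ]
}}

```text
clock: 42.67
ee_pos: [408.9, -267.9, 46.5]
orientation: [0.778, -0.629, -0.0, -0.0]
contact_force: [-0.6, 0.3, -3.1]
grip_width: 32.9
grasp_force: 50.3
```

>>> {"fn": "jog_arm", "kwargs": {
  "steps": [
    [-1,0,0,0.001,0,0,0],
    [-1,0,0,0,0,0,0]
  ]
}}

```text
clock: 42.83
ee_pos: [408.8, -267.9, 45.5]
orientation: [0.778, -0.629, -0.0, -0.0]
contact_force: [-0.5, 0.2, -2.7]
grip_width: 32.9
grasp_force: 50.3
```

>>> {"fn": "jog_arm", "kwargs": {
  "steps": [
    [-1,0,0,0.001,0,0,0],
    [-1,0,0,0,0,0,0],
    [-1,0,0,0,0,0,0]
  ]
}}

```text
clock: 43.08
ee_pos: [409.0, -268.0, 44.9]
orientation: [0.778, -0.629, 0.0, 0.0]
contact_force: [-1.6, 1.6, 1.3]
grip_width: 32.7
grasp_force: 50.7
```

>>> {"fn": "jog_arm", "kwargs": {
  "steps": [
    [-1,0,0,0.0005,0,0,0],
    [-1,0,0,0,0,0,0]
  ]
}}

```text
clock: 43.25
ee_pos: [409.0, -268.0, 44.9]
orientation: [0.778, -0.629, 0.0, 0.0]
contact_force: [-2.6, 2.9, 5.9]
grip_width: 32.6
grasp_force: 51.3
```

>>> {"fn": "jog_arm", "kwargs": {
  "steps": [
    [0,0,0,0,0,0,0],
    [0.3,0,0,0,0,0,0],
    [0.5,0,0,0,0,0,0],
    [0.5,0,0,-0.005,0,0,0],
    [0.5,0,0,-0.02,0,0,0],
    [0.5,0,0,-0.025,0,0,0],
    [0.5,0,0,-0.03,0,0,0],
    [0.5,0,0,-0.03,0,0,0],
    [0.5,0,0,-0.03,0,0,0],
    [0.5,0,0,-0.03,0,0,0]
  ]
}}

```text
clock: 44.08
ee_pos: [408.6, -267.9, 216.1]
orientation: [0.778, -0.629, 0.0, -0.0]
contact_force: [0.1, -0.2, 0.6]
grip_width: 64.3
grasp_force: 0.0
```

>>> {"fn": "jog_arm", "kwargs": {
  "steps": [
    [0.2,0,0,-0.025,0,0,0],
    [0.2,0,0,-0.015,0,0,-0.1],
    [0,0,0,0,0,0,-0.12],
    [0,0,0,0,0,0,-0.12],
    [0,0,0,0,0,0,-0.12],
    [0,0,0,0,0,0,-0.12],
    [0,0,0,0,0,0,-0.12],
    [0,0,0,0,0,0,-0.12],
    [0,0,0,0,0,0,-0.12],
    [0,0,0,0,0,0,-0.12]
  ]
}}

```text
clock: 44.92
ee_pos: [408.9, -268.0, 254.4]
orientation: [0.989, -0.146, 0.0, 0.0]
contact_force: [0.2, -0.5, -0.5]
grip_width: 42.7
grasp_force: 0.0
```

>>> {"fn": "jog_arm", "kwargs": {
  "steps": [
    [0,0,0,0,0,0,-0.12],
    [0,0,0,0,0,0,-0.12],
    [0,0,0,0,0,0,-0.05],
    [0,0,0,0,0,0,0]
  ]
}}

```text
clock: 45.25
ee_pos: [408.9, -268.0, 254.4]
orientation: [1.0, -0.004, 0.0, 0.0]
contact_force: [0.3, 0.3, -0.9]
grip_width: 42.9
grasp_force: 0.0
```

```bash
python3 -c "
from h import *
plan(591,45.3,240,-0.01); moved('s8','scene',{'damper':(330,255,50,40)}); moved('d8','side',{'damper':(245,225,40,40)})"
```

```text
t 45.2 pos [ 408.9 -268.   254.4] psi -0.008 q6 1.82 grip 42.9 gf 0.0 F [ 0.3  0.3 -0.9]
turn z 0.002 then tool shift mm [ 179.  -315.1   14.4] tilt [ 0.  0. -1.]
scene damper shift 0 0 score 0.97
side damper shift 0 0 score 0.98
```

>>> {"fn": "jog_arm", "kwargs": {
  "steps": [
    [0,0.009,-0.015,0,0,0,0],
    [0,0.014,-0.025,0,0,0,0],
    [0,0.014,-0.025,0,0,0,0],
    [0,0.014,-0.025,0,0,0,0],
    [0,0.014,-0.025,0,0,0,0],
    [0,0.014,-0.025,0,0,0,0],
    [0,0.014,-0.025,0,0,0,0],
    [0,0.014,-0.025,0,0,0,0],
    [0,0.014,-0.025,0,0,0,0],
    [0,0.014,-0.025,0,0,0,0]
  ]
}}

```text
clock: 46.18
ee_pos: [546.8, -27.9, 254.3]
orientation: [1.0, -0.006, 0.0, 0.0]
contact_force: [0.5, -0.1, 0.1]
grip_width: 43.0
grasp_force: 0.0
```

>>> {"fn": "jog_arm", "kwargs": {
  "steps": [
    [0,0.014,-0.025,0,0,0,0],
    [0,0.014,-0.025,0,0,0,0],
    [0,0.014,-0.017,0,0,0,0],
    [0,0.002,-0.008,0,0,0,0],
    [0,0,0,0.02,0,0,0],
    [0,0,0,0.025,0,0,0],
    [0,0,0,0.025,0,0,0],
    [0,0,0,0.01,0,0,0],
    [0,0,0,0,0,0,0],
    [0,0,0,0,0,0,0]
  ]
}}

```text
clock: 47.02
ee_pos: [591.2, 44.8, 174.9]
orientation: [1.0, -0.005, 0.0, 0.0]
contact_force: [0.4, -0.9, 1.9]
grip_width: 42.8
grasp_force: 0.0
```

```bash
python3 -c "
from h import *
plan(591,45.3,98,-0.01)"
```

```text
t 47.0 pos [591.2  44.8 174.9] psi -0.010 q6 1.22 grip 42.8 gf 0.0 F [ 0.4 -0.9  1.9]
turn z -0.000 then tool shift mm [-0.2 -0.5 76.9] tilt [ 0.     0.001 -1.   ]
```

>>> {"fn": "jog_arm", "kwargs": {
  "steps": [
    [0,0,0,0.01,0,0,0],
    [0,0,0,0.015,0,0,0],
    [0,0,0,0.015,0,0,0],
    [0,0,0,0.015,0,0,0],
    [0,0,0,0.012,0,0,0],
    [0,0,0,0.007,0,0,0],
    [0,0,0,0.003,0,0,0],
    [0,0,0,0,0,0,0]
  ],
  "grip_force": 30
}}

```text
clock: 47.68
ee_pos: [591.2, 45.3, 97.2]
orientation: [1.0, -0.005, 0.0, 0.0]
contact_force: [-0.1, 0.3, -0.3]
grip_width: 42.6
grasp_force: 0.0
```

>>> {"fn": "jog_arm", "kwargs": {
  "steps": [
    [-1,0,0,0,0,0,0],
    [-1,0,0,0,0,0,0],
    [-1,0,0,0,0,0,0],
    [-1,0,0,0,0,0,0],
    [-1,0,0,0,0,0,0],
    [-1,0,0,0,0,0,0],
    [-1,0,0,0,0,0,0]
  ]
}}

```text
clock: 48.27
ee_pos: [591.7, 45.4, 98.2]
orientation: [1.0, -0.005, 0.001, -0.0]
contact_force: [-1.4, -0.4, 5.9]
grip_width: 13.1
grasp_force: 32.7
```

Gripped at 13 mm. Turning back towards closed.

>>> {"fn": "jog_arm", "kwargs": {
  "steps": [
    [-1,0.0001,-0.0044,0,0,0,0.06],
    [-1,0.0005,-0.0089,0,0,0,0.12],
    [-1,0.0005,-0.0089,0,0,0,0.12],
    [-1,0.0005,-0.0089,0,0,0,0.12],
    [-1,0.0005,-0.0089,0,0,0,0.12],
    [-1,0.0005,-0.0089,0,0,0,0.12],
    [-1,0.0005,-0.0089,0,0,0,0.12],
    [-1,0.0005,-0.0089,0,0,0,0.12],
    [-1,0.0005,-0.0089,0,0,0,0.12]
  ]
}}

```text
clock: 49.02
ee_pos: [627.9, 108.6, 98.3]
orientation: [0.869, -0.495, 0.001, -0.0]
contact_force: [0.7, -1.4, 4.2]
grip_width: 12.9
grasp_force: 32.6
```

```bash
python3 -c "
from h import *
s,R,p=pose(); th=p+np.pi/2; print(665.3-74*np.sin(th),45.1+74*np.cos(th)); plan(665.3,119,98,-1.58)"
```

```text
627.510426421599 108.7234872414474
t 49.0 pos [627.9 108.6  98.3] psi -1.035 q6 0.12 grip 12.9 gf 32.6 F [ 0.7 -1.4  4.2]
turn z 0.545 then tool shift mm [-10.8 -37.3   0.4] tilt [ 0.002 -0.002 -1.   ]
```

>>> {"fn": "jog_arm", "kwargs": {
  "steps": [
    [-1,0.0005,-0.0089,0,0,0,0.12],
    [-1,0.0005,-0.0089,0,0,0,0.12],
    [-1,0.0005,-0.0089,0,0,0,0.12],
    [-1,0.0005,-0.0089,0,0,0,0.12],
    [-1,0.0001,-0.0044,0,0,0,0.06],
    [-1,0,0,0,0,0,0],
    [-1,0,0,0,0,0,0]
  ]
}}

```text
clock: 49.6
ee_pos: [666.4, 119.3, 98.3]
orientation: [0.707, -0.707, 0.001, -0.001]
contact_force: [3.0, 0.6, 5.4]
grip_width: 12.8
grasp_force: 32.6
```

>>> {"fn": "jog_arm", "kwargs": {
  "steps": [
    [-1,0,-0.0022,0,0,0,0.03],
    [-1,0,0,0,0,0,0],
    [-1,0,0,0,0,0,0]
  ]
}}

```text
clock: 49.85
ee_pos: [667.3, 119.3, 98.3]
orientation: [-0.697, 0.717, -0.0, 0.0]
contact_force: [-1.6, -0.1, 6.1]
grip_width: 13.1
grasp_force: 33.1
```

>>> {"fn": "jog_arm", "kwargs": {
  "steps": [
    [-1,0,-0.0022,0,0,0,0.03],
    [-1,0,0,0,0,0,0],
    [-1,0,0,0,0,0,0]
  ]
}}

```text
clock: 50.1
ee_pos: [667.3, 119.2, 98.2]
orientation: [-0.687, 0.727, 0.001, -0.001]
contact_force: [-8.0, 0.8, 9.8]
grip_width: 13.0
grasp_force: 39.0
```

```bash
python3 -c "
from h import *
plan(665.3,119,98,-1.58)"
```

```text
t 50.1 pos [667.3 119.2  98.2] psi -1.627 q6 -0.46 grip 13.0 gf 39.0 F [-8.   0.8  9.8]
turn z -0.047 then tool shift mm [0.2 2.  0.2] tilt [ 0.001  0.003 -1.   ]
```

Closed stop reached. Release, lift away and check.

>>> {"fn": "jog_arm", "kwargs": {
  "steps": [
    [0,0,0,0,0,0,0],
    [0,0,0,0,0,0,0],
    [0,0,0,0,0,0,0],
    [0,0,0,-0.02,0,0,0],
    [0,0,0,-0.025,0,0,0],
    [0,0,0,-0.025,0,0,0],
    [0,0,0,-0.025,0,0,0],
    [0,0,0,-0.025,0,0,0],
    [0,0,0,-0.025,0,0,0],
    [0,0,0,-0.01,0,0,0]
  ]
}}

```text
clock: 50.93
ee_pos: [670.4, 118.9, 255.9]
orientation: [-0.686, 0.728, -0.002, 0.002]
contact_force: [0.1, -0.5, 1.0]
grip_width: 42.6
grasp_force: 0.0
```

>>> {"fn": "jog_arm", "kwargs": {
  "steps": [
    [0,0.01,0.015,0,0,0,0],
    [0,0.01,0.025,0,0,0,0],
    [0,0,0.025,0,0,0,0],
    [0,0,0.025,0,0,0,0],
    [0,0,0.025,0,0,0,0],
    [0,0,0.025,0,0,0,0],
    [0,0,0.025,0,0,0,0],
    [0,0,0.02,0,0,0,0],
    [0,0,0.01,0,0,0,0],
    [0,0,0,0,0,0,0]
  ]
}}

```text
clock: 51.77
ee_pos: [472.2, 110.7, 252.8]
orientation: [-0.686, 0.727, -0.0, 0.001]
contact_force: [0.4, 0.9, 0.7]
grip_width: 42.6
grasp_force: 0.0
```

```bash
python3 -c "
from h import *
plan(450,119,250); moved('s0','scene',{'dl':(170,360,44,40),'ds':(220,340,40,36),'chisel':(342,165,50,38),'rub':(415,238,44,36)})
b=snap('side','d9'); A=cv2.imread('pics/chk_scene.png')[150:440,110:460]; B=cv2.imread('pics/d9.png')[150:440,190:410]
r=lambda I,w:cv2.resize(I,(w,int(I.shape[0]*w/I.shape[1])),interpolation=cv2.INTER_CUBIC)
A=r(A,480);B=r(B,320); I=np.zeros((max(A.shape[0],B.shape[0]),800,3),np.uint8);I[:A.shape[0],:480]=A;I[:B.shape[0],480:]=B;cv2.imwrite('pics/c9.png',I)
for p in ((411,-361,124),(409,-268,128)): print((proj(load('chk_scene'),p)-[110,150])*480/350,(proj(b,p)-[190,150])*320/220+[480,0])"
```

```text
t 51.8 pos [472.2 110.7 252.8] psi -1.629 q6 -0.61 grip 42.6 gf 0.0 F [0.4 0.9 0.7]
turn z 0.000 then tool shift mm [-7.  22.7  2.8] tilt [-0.001 -0.001 -1.   ]
scene dl shift 0 0 score 1.00
scene ds shift 0 0 score 1.00
scene chisel shift 0 0 score 0.74
scene rub shift 0 0 score 0.90
[ 53.00924002 215.10188516] [720.77213227  31.98636166]
[103.79675538 183.3557682 ] [719.22122604  53.00143401]
```

View pics/c9.png

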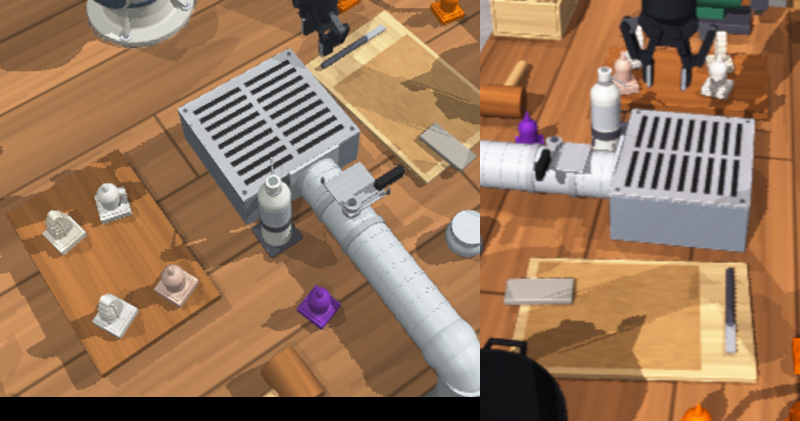

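The leaf (62,230) and stupa (110,200) stand upright on the near part of the plank. The damper handle lies across the duct at (380,183), and the finished carvings, chisel and block are unmoved. Handing in.

```bash
python3 -c "
from plant import arm
print(arm.sign_off())"
```

```text
the job is handed in; nothing more can be done
None
```

The job is handed in, with no verdict returned: the stupa and the leaf were dusted on the grille with the damper open (cap held down about 1 s) and now stand upright on the display plank, and the damper is closed.

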